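# Lower the wedged drying slab and load the glaze buttons

### The arm

A 6-joint arm with a two-finger parallel gripper is mounted at the origin on a cart in front of the work surface, level with it; the furniture and walls round the work are solid. World frame = base frame: x ahead of the robot, y to its left, z up, the work surface at z = 0. Lengths are in m, angles in rad, forces in N, time in s.
With the tool pointing down it reaches from about 0.25 to 0.8 m from the base axis. Payload 8.5 kg.
Tool frame: the origin (TCP) lies midway between the tips of the shut fingers; the grasp point (between the pads) lies 19 mm behind it (robot.tcp_to_grasp is the distance from the TCP to the grasp point, in m); z points along the fingers, y is the line along which they close (so a half turn about z gives the same grasp; the last joint's range is limited). The gripper opens to 85 mm and grips with 20 to 120 N. Pads are 22 mm wide; open, the fingers measure 114 mm over their backs; the gripper's body (76 mm by 85 mm) begins 54 mm behind the grasp point. The pads swing forward as they close: fully open they stand 13 mm farther back than shut.
Start: joints at [-1.269, 0.238, -0.013, 1.319, 0, 1.571], TCP at [0.156, -0.501, 0.231] pointing down, gripper open.
Joint ranges: [-2.66, 2.66], [-1.03, 1.9], [-1.14, 1.46], [-1.82, 2.27], [-1.45, 1.34], [-3.14, 3.14]. Speed limits (rad/s): [2.22, 2.22, 2.79, 3.14, 3.14, 3.14].

### API

Orientations are given as a unit quaternion [w, x, y, z].
In Python, from station import robot gives the robot as it stands.
- The arm moves only by the tool carry_out, never from a script. Its argument "deltas" is a list of rows, each a list of 3 entries, a list of its own where there are three numbers: the shift along the world's x, y, z in mm, then the turn about the world's z in degrees, then the opening in per cent of the stroke, from 0 (shut) to 100 (fully open). In form: [[[tx, ty, tz], twist, grip], ...]. A call has 1 to 8 rows; each row is the pose to reach, as a shift and turn from the pose commanded when the call began; what a row does not reach only later rows make up. A row lasts 1/12 s, in which the tool goes at most 41.7 mm and 7.16 degrees, less where a joint would pass 70% of its speed; a pose out of reach is approached as far as the arm can. A call with a gripper value outside its range is refused whole. The fingers move at their own pace and stop on an object; "force" is the grip in N (left out, the last holds). Time passes only in rows, so rows that repeat a pose let the fingers close. It gives the time, the measured TCP pose, the force and the opening at its end, in the units of the state.
- robot.sense(): the state, without advancing time (a new reading comes with each control period).
- robot.read_camera(name): name is "scene" or "side" or "wrist"; returns a dict with "pixels" (480x640x3 uint8, red, green, blue), "fx", "fy", "cx", "cy" (pixels), "k1" (the pictures are not rectified: a ray, as slopes to the right and down, at radius r is drawn at 1 + k1 r^2 times it, then the intrinsics apply), "extrinsics" (4x4, takes a point from world to camera coordinates). Camera axes: x right, y up, looking along -z (the intrinsics and any distortion apply to the point x, -y, -z); pixel columns grow to the right and rows downward; lengths in m; the calibration is good to about 2 mm. A picture is of the moment at which its call begins. There is no depth.
- robot.sign_off(): hands the job in, once; it reports no verdict.
The state is a dict: "time": time; "joints": joint angles; "qvel": joint speeds; "joint_torque": joint torques, N m; "position": TCP position; "orientation": TCP orientation; "ft_force": force on the tool from outside, world axes, zero at the start; "torque": the same for the moment, N m; "opening": finger opening in m.
Only numpy, scipy, OpenCV 4.12 (cv2) and the standard library are available. Lean on these libraries where they do the work, as an engineer would, in place of code of your own. Each camera call takes 0.05 s, during which the arm holds its last target. There are 200 camera calls.

### The job

The heavy plaster drying slab is propped up on a wooden wedge. Work the wedge backward out from under it in small tugs of about 1 cm, letting slab and wedge come to rest after each tug, so that the slab comes down gently and lies fully home without slamming; keep every button off the slab until it is down. Then lay the wedge flat on its underside in the middle of the grey tray and put each glaze test button that is there, one by one, flat into a pocket of its own in the slab, without disturbing the cup with the brush, the spray bottle or the bowl of twist ties.

Things in the scene. Friction and masses are not known exactly. Their poses are not given: they have to be found in the camera images.
- frame: low dark steel frame of the drying slab, fixed to the worktop (pose differs each time). Origin on the worktop under the centre of the lowered slab; z up, +x towards the hinge, -x towards the front edge of the slab where the wedge sticks out, y along the hinge. The hinge pin lies at x = +75, z = 6 mm.
- slab (a joint): angle of the hinged white plaster slab, rad: 0 = down, level, underside 6 mm over the worktop; grows as the front edge rises (starts near 0.17 on the wedge). Slab 150 mm from hinge to front edge, 206 mm along the hinge, 30 mm thick, about 1.7 kg; when down its front edge is at frame x = -75 mm, its top 36 mm above the worktop. No spring.
- slab_top (a point): centre of the slab's upper face; axes x and y as the frame's, z square out of the face
- pocket0 (a point): mouth centre (level with the slab's upper face) of round pocket 0, 44 mm wide, 8 mm deep; the six pockets stand in 2 rows of 3, 64 mm apart, at slab x = -32 mm, y = -64 mm from the slab's centre; all start empty
- pocket1 (a point): mouth centre (level with the slab's upper face) of round pocket 1, 44 mm wide, 8 mm deep; the six pockets stand in 2 rows of 3, 64 mm apart, at slab x = -32 mm, y = 0 mm from the slab's centre; all start empty
- pocket2 (a point): mouth centre (level with the slab's upper face) of round pocket 2, 44 mm wide, 8 mm deep; the six pockets stand in 2 rows of 3, 64 mm apart, at slab x = -32 mm, y = 64 mm from the slab's centre; all start empty
- pocket3 (a point): mouth centre (level with the slab's upper face) of round pocket 3, 44 mm wide, 8 mm deep; the six pockets stand in 2 rows of 3, 64 mm apart, at slab x = +32 mm, y = -64 mm from the slab's centre; all start empty
- pocket4 (a point): mouth centre (level with the slab's upper face) of round pocket 4, 44 mm wide, 8 mm deep; the six pockets stand in 2 rows of 3, 64 mm apart, at slab x = +32 mm, y = 0 mm from the slab's centre; all start empty
- pocket5 (a point): mouth centre (level with the slab's upper face) of round pocket 5, 44 mm wide, 8 mm deep; the six pockets stand in 2 rows of 3, 64 mm apart, at slab x = +32 mm, y = 64 mm from the slab's centre; all start empty
- wedge: wooden wedge, 160 mm long, 0.15 kg, on the worktop under the middle of the slab's front edge. Origin on its underside; +x to its thin end (under the slab). Ramp 28 mm wide, from 4 mm thick at x = +75 to 37 mm at x = -35 mm; the slab's edge starts near x = -15. Grip block with a red spot at x = -35 to -85 mm, 24 mm wide in y, 45 mm high. Pulled out along its -x (about 4 to 8 N); friction holds it where it is left.
- wedge_mid (a point): middle of the wedge in plan, 5 mm to -x of its origin, 15 mm above its underside. The wedge is best grasped across y at x = -60 mm, 30 mm above its underside.
- wedge_tip (a point): thin end of the wedge, x = +75 mm, 2 mm above its underside. The wedge is out when this is beyond the slab's front edge (frame x below -75 mm; it starts near frame x = +15 mm).
- tray: grey open tray for the wedge, fixed (pose differs each time), 210 mm along x, 110 mm along y, 24 mm high, walls and floor 5 mm; origin at the centre of its underside
- button0: glaze test button, a solid cylinder 38 mm in diameter, 26 mm high, 0.055 kg, white with a blue upper half, standing on the worktop; origin at its middle (13 mm over the worktop at the start), z along its axis. May be absent.
- button1: glaze test button, a solid cylinder 38 mm in diameter, 26 mm high, 0.055 kg, white with a terracotta upper half, standing on the worktop; origin at its middle (13 mm over the worktop at the start), z along its axis. May be absent.
- button2: glaze test button, a solid cylinder 38 mm in diameter, 26 mm high, 0.055 kg, white with a dark green upper half, standing on the worktop; origin at its middle (13 mm over the worktop at the start), z along its axis. May be absent.
- button3: glaze test button, a solid cylinder 38 mm in diameter, 26 mm high, 0.055 kg, white with a yellow upper half, standing on the worktop; origin at its middle (13 mm over the worktop at the start), z along its axis. May be absent.
- button4: glaze test button, a solid cylinder 38 mm in diameter, 26 mm high, 0.055 kg, white with a black upper half, standing on the worktop; origin at its middle (13 mm over the worktop at the start), z along its axis. May be absent.
- button5: glaze test button, a solid cylinder 38 mm in diameter, 26 mm high, 0.055 kg, white with a red upper half, standing on the worktop; origin at its middle (13 mm over the worktop at the start), z along its axis. May be absent.
- brush_cup: stained cup with one brush in it, 77 mm wide, 166 mm high with the brush; leave alone
- spray: small spray bottle with blue trigger head, 52x87x158 mm; leave alone
- tie_bowl: small bowl of twist ties, 105 mm wide, 52 mm high; leave alone
Things that resemble listed ones, but are neither listed nor needed, are in the scene too. Of the things like the button3, leave any that is purple; of the rest the smaller one is meant.

How it is judged:
On the way, in this order (a step that is already met when the one before it is completed fails the run):
1. wedge drawn a little way and left to settle: its thin end at frame x -18 to 2 mm, wedge and slab at rest (x of wedge_tip in the frame of frame between -0.018 and 0.002 m and linear speed of wedge below 0.01 m/s and velocity of joint slab between -0.05 and 0.05 rad/s), for 0.3 s.
2. wedge drawn about half-way and left to settle: its thin end at frame x -42 to -22 mm, wedge and slab at rest (x of wedge_tip in the frame of frame between -0.042 and -0.022 m and linear speed of wedge below 0.01 m/s and velocity of joint slab between -0.05 and 0.05 rad/s), for 0.3 s.
3. wedge drawn most of the way and left to settle: its thin end at frame x -68 to -48 mm, wedge and slab at rest (x of wedge_tip in the frame of frame between -0.068 and -0.048 m and linear speed of wedge below 0.01 m/s and velocity of joint slab between -0.05 and 0.05 rad/s), for 0.3 s.
4. wedge fully out from under the slab, slab down (x of wedge_tip in the frame of frame below -0.077 m and value of joint slab below 0.012 rad), for 0.2 s.
At the end, for the whole second after the job is handed in: Slab down (under 0.012 rad); wedge at rest in the tray, its middle within 40 mm along and 35 mm across of the tray centre, flat on its underside within 0.2 rad; every button present at rest on a pocket floor, flat within 0.12 rad (either way up), within 6 mm of its centre (value of joint slab below 0.012 rad and x of wedge_mid in the frame of tray between -0.04 and 0.04 m and y of wedge_mid in the frame of tray between -0.035 and 0.035 m and height (world z) of wedge_mid below 0.035 m and linear speed of each of wedge, button0, button1, button2, button3, button4, button5 below 0.02 m/s and angle between wedge's own z axis and vertical below 0.2 rad and (horizontal distance between button0 and pocket0 below 0.006 m or horizontal distance between button0 and pocket1 below 0.006 m or horizontal distance between button0 and pocket2 below 0.006 m or horizontal distance between button0 and pocket3 below 0.006 m or horizontal distance between button0 and pocket4 below 0.006 m or horizontal distance between button0 and pocket5 below 0.006 m) and z of button0 in the frame of slab_top between 0 and 0.009 m and angle between the z axis of each of button0, button1, button2, button3, button4, button5 and the z axis of slab_top, either way round below 0.12 rad and (horizontal distance between button1 and pocket0 below 0.006 m or horizontal distance between button1 and pocket1 below 0.006 m or horizontal distance between button1 and pocket2 below 0.006 m or horizontal distance between button1 and pocket3 below 0.006 m or horizontal distance between button1 and pocket4 below 0.006 m or horizontal distance between button1 and pocket5 below 0.006 m) and z of button1 in the frame of slab_top between 0 and 0.009 m and (horizontal distance between button2 and pocket0 below 0.006 m or horizontal distance between button2 and pocket1 below 0.006 m or horizontal distance between button2 and pocket2 below 0.006 m or horizontal distance between button2 and pocket3 below 0.006 m or horizontal distance between button2 and pocket4 below 0.006 m or horizontal distance between button2 and pocket5 below 0.006 m) and z of button2 in the frame of slab_top between 0 and 0.009 m and (horizontal distance between button3 and pocket0 below 0.006 m or horizontal distance between button3 and pocket1 below 0.006 m or horizontal distance between button3 and pocket2 below 0.006 m or horizontal distance between button3 and pocket3 below 0.006 m or horizontal distance between button3 and pocket4 below 0.006 m or horizontal distance between button3 and pocket5 below 0.006 m) and z of button3 in the frame of slab_top between 0 and 0.009 m and (horizontal distance between button4 and pocket0 below 0.006 m or horizontal distance between button4 and pocket1 below 0.006 m or horizontal distance between button4 and pocket2 below 0.006 m or horizontal distance between button4 and pocket3 below 0.006 m or horizontal distance between button4 and pocket4 below 0.006 m or horizontal distance between button4 and pocket5 below 0.006 m) and z of button4 in the frame of slab_top between 0 and 0.009 m and (horizontal distance between button5 and pocket0 below 0.006 m or horizontal distance between button5 and pocket1 below 0.006 m or horizontal distance between button5 and pocket2 below 0.006 m or horizontal distance between button5 and pocket3 below 0.006 m or horizontal distance between button5 and pocket4 below 0.006 m or horizontal distance between button5 and pocket5 below 0.006 m) and z of button5 in the frame of slab_top between 0 and 0.009 m); the robot touches nothing.
It fails at once if the slab slams down (faster than 1.5 rad/s) (velocity of joint slab below -1.5 rad/s).
It fails at once if a button on the slab before it is down (value of joint slab above 0.04 rad and horizontal distance between any of button0, button1, button2, button3, button4, button5 and slab_top below 0.08 m).
It fails at once if cup, spray bottle or bowl disturbed (moved more than 30 mm) (distance of any of brush_cup, spray, tie_bowl from where it was at the start of the episode above 0.03 m).
Of button0, button1, button2, button3, button4, button5 only 4 to 6 are there at a start; the rules pass over those that are not, and their reading is None.
At some moment in a run one of button0, button1, button2, button3, button4, button5 may be knocked a few centimetres aside while the robot is not near it.
Once in a run the grip may slacken for a moment while it holds something.
It also fails if it takes over 208 s, if anything falls off the work surface, if the arm or the gripper's body presses on something with over 40 N, if the wrist force passes 120 N, or if a joint passes its speed limit or range.

## Working session

There is one attempt and no reset: what is moved stays moved. The work goes in short steps, Python scripts to look and compute and a tool call to move; the robot and the scene stay as the last step left them, time stands still between calls to the robot, and variables do not carry over. Pictures are saved under pics/ and viewed, on a budget of 14 in all, crops included, one or two more only if the job needs it, and the job is handed in when it is done.

Besides the shell and the picture viewer there is one more tool, called by a JSON object that holds its "fn" and its "kwargs". carry_out: Moves the arm, as the interface text tells. Its arguments: {"type":"object","properties":{"deltas":{"type":"array"},"force":{"type":"number"}},"required":["deltas"]}

```bash
mkdir -p pics; ls
cat > h.py <<'E'
import numpy as np, cv2
from station import robot
def cam(n):
    c=robot.read_camera(n); c['E']=np.array(c['extrinsics']); return c
def save(c,f): cv2.imwrite('pics/'+f,cv2.cvtColor(c['pixels'],cv2.COLOR_RGB2BGR))
def ray(c,u,v):
    x=(u-c['cx'])/c['fx'];y=(v-c['cy'])/c['fy'];a,b=x,y
    for _ in range(20):
        s=1+c['k1']*(a*a+b*b);a,b=x/s,y/s
    R=c['E'][:3,:3];o=-R.T@c['E'][:3,3];d=R.T@np.array([a,-b,-1.]);return o,d
def onz(c,u,v,z):
    o,d=ray(c,u,v);return o+d*(z-o[2])/d[2]
def proj(c,P):
    p=c['E'][:3,:3]@np.array(P)+c['E'][:3,3];a,b=p[0]/-p[2],-p[1]/-p[2];s=1+c['k1']*(a*a+b*b)
    return np.array([c['cx']+c['fx']*a*s,c['cy']+c['fy']*b*s])
E
python3 - <<'E'
from h import *
for n in('scene','side','wrist'):
    c=cam(n);save(c,n+'0.png');o,d=ray(c,320,240);print(n,c['fx'],c['k1'],o.round(3),d.round(2))
print(robot.sense())
E
```

```text
pics
scene 524.5827719069547 -0.09570936363625085 [-0.062  0.349  0.928] [ 0.55 -0.28 -0.79]
side 451.7689289598866 -0.08375748780600985 [ 0.582 -0.649  0.636] [-0.06  0.78 -0.62]
wrist 394.74865418277926 -0.07768817206367318 [ 0.232 -0.477  0.373] [-0.28 -0.1  -0.95]
{'time': 0.15, 'joints': array([-1.26900385e+00,  2.38681654e-01, -1.40506771e-02,  1.31919798e+00,
       -2.68176168e-05,  1.57080259e+00]), 'qvel': array([ 0.00061232, -0.00010372,  0.00356573,  0.00027599, -0.00177494,
       -0.00075472]), 'joint_torque': array([-2.37343656e-04, -5.39077485e+01,  3.46598482e+01,  1.44704652e-02,
       -1.46047664e-04,  1.30277024e-05]), 'position': array([ 0.15594612, -0.50097677,  0.23080888]), 'orientation': array([-5.58532126e-04,  9.88637059e-01,  1.50321133e-01, -9.84906789e-05]), 'ft_force': array([0.83979647, 0.90649123, 0.64238958]), 'torque': array([ 0.01606501, -0.01579555,  0.02060207]), 'opening': 0.08526622436226798}
```

View pics/scene0.png

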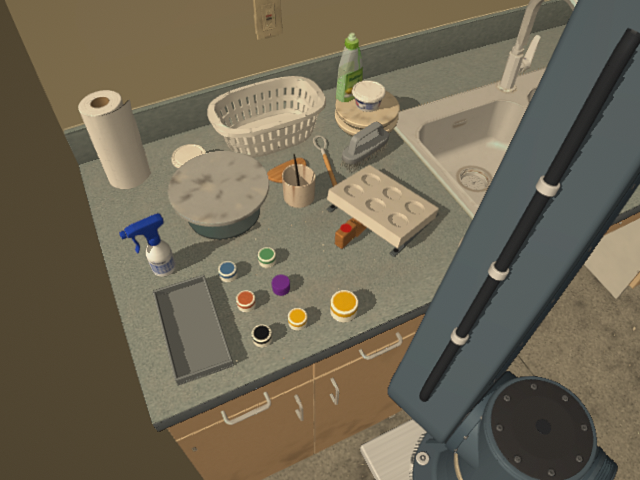

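View pics/side0.png

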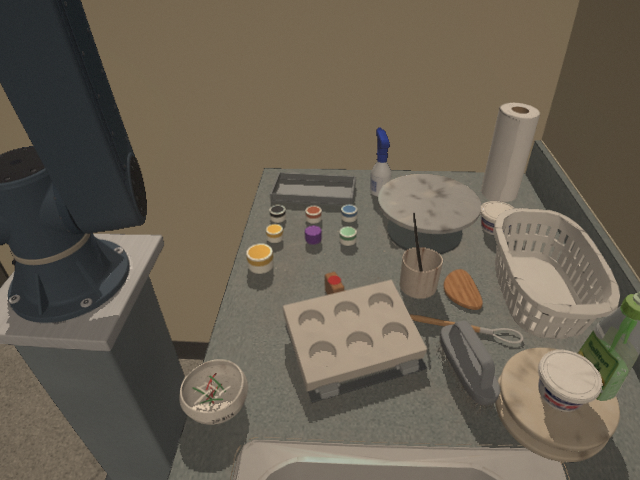

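The scene view shows blue (227,271), green (266,256), terracotta (246,300), black (261,334) and small yellow (297,318) buttons. Purple (281,285) and the big yellow (344,305) are the ones to leave, and no red button is in sight. The tray is at (195,327), the wedge's red spot at (346,229). In the side view the slab's front edge faces away from the camera and the tie bowl is at (214,393). Zooming in on the slab.

Run:
```python
import cv2,numpy as np
a=cv2.imread('pics/scene0.png')[155:265,310:450];b=cv2.imread('pics/side0.png')[265:405,260:440]
a=cv2.resize(a,None,fx=4,fy=4,interpolation=cv2.INTER_CUBIC)[:, :560];b=cv2.resize(b,None,fx=4,fy=4,interpolation=cv2.INTER_CUBIC)
cv2.imwrite('pics/ca.png',a);cv2.imwrite('pics/cb.png',b)
```

```text
(no output)
```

View pics/ca.png

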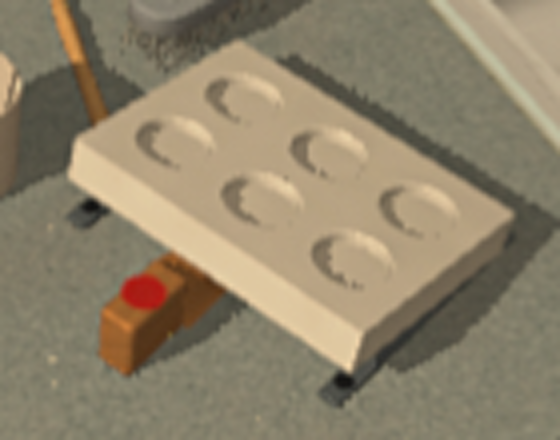

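View pics/cb.png

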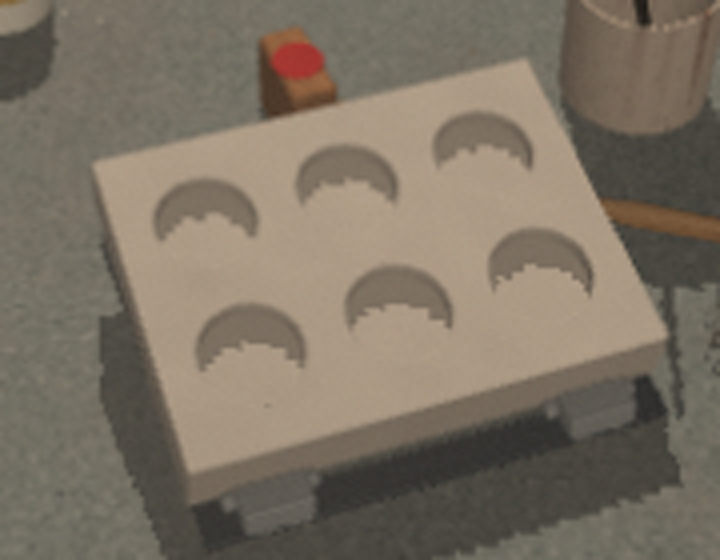

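The zoomed slab views give its four top corners. In the scene picture they are near (329,191), (370,166), (438,209) and (399,238); in the side picture (392,280), (426,350), (308,384) and (284,306). Now triangulating.

```bash
cat >> h.py <<'E'
def tri(c1,p1,c2,p2):
    o1,d1=ray(c1,*p1);o2,d2=ray(c2,*p2);A=np.stack([d1,-d2],1);t=np.linalg.lstsq(A,o2-o1,rcond=None)[0]
    a,b=o1+t[0]*d1,o2+t[1]*d2;return (a+b)/2,np.linalg.norm(a-b)
HUE={'blue':((95,60,40),(118,255,255)),'terra':((4,120,100),(13,255,230)),'green':((55,50,40),(88,255,255)),'yellow':((16,150,120),(28,255,255)),'purple':((128,80,30),(150,255,255)),'black':((0,0,0),(179,255,45))}
def blobs(c,col,amin=60):
    h=cv2.cvtColor(c['pixels'],cv2.COLOR_RGB2HSV);m=cv2.inRange(h,*[np.array(x) for x in HUE[col]])
    n,_,s,ce=cv2.connectedComponentsWithStats(m);return [(int(s[i,4]),*ce[i].round(1)) for i in range(1,n) if s[i,4]>=amin]
E
python3 - <<'E'
from h import *
np.set_printoptions(suppress=True,precision=4)
s=cam('scene');d=cam('side')
P={'A':((329.2,191.2),(392.5,280)),'B':((370,165.5),(426.2,349.5)),'C':((438.5,208.8),(307.5,383.5)),'D':((399.5,238.5),(283.8,305.5))}
for k,(a,b) in P.items(): print(k,*tri(s,a,d,b))
print('spot',*tri(s,(346,228.2),d,(334.5,280.3)))
for k in HUE:
    for c,n in((s,'scene'),(d,'side')):
        for a,u,v in blobs(c,k): print(k,n,a,u,v,onz(c,u,v,.026)[:2])
g=[(153,287),(203,276),(234,360),(178,382)]
for p in g: print('tray',onz(s,*p,.024)[:2])
print(onz(s,299,186,.08),onz(s,160,265,.03))
E
```

```text
A [ 0.6671 -0.0375  0.0565] 0.0042707326904343765
B [ 0.7174 -0.1765  0.0341] 0.00046781857389659024
C [ 0.5271 -0.2488  0.0334] 0.0010286573405847341
D [ 0.4758 -0.1096  0.0584] 0.00044855415203691554
spot [ 0.561  -0.0269  0.0434] 0.000319087931345631
blue scene 807 144.0 230.1 [0.7643 0.3742]
blue scene 116 226.6 267.9 [0.5867 0.2417]
blue side 308 382.3 145.4 [0.6812 0.5719]
terra scene 157 245.0 297.6 [0.5017 0.2332]
terra side 60 312.8 209.6 [0.5004 0.2317]
terra side 844 462.4 289.1 [ 0.806  -0.0239]
terra side 82 336.6 286.1 [ 0.5651 -0.0245]
green scene 99 266.1 253.7 [0.5849 0.1527]
yellow scene 348 344.0 301.1 [0.4078 0.0575]
yellow scene 61 341.8 313.5 [0.3844 0.0746]
yellow scene 164 297.0 315.6 [0.4186 0.156 ]
yellow side 72 273.7 228.4 [0.4179 0.1546]
yellow side 209 258.8 251.2 [0.3975 0.0738]
purple scene 309 280.6 284.5 [0.4994 0.156 ]
purple side 244 312.8 234.5 [0.5075 0.1355]
black scene 2763 590.2 110.3 [ 0.6546 -0.865 ]
black scene 1727 559.8 289.7 [ 0.2332 -0.3593]
black scene 1246 521.6 230.9 [ 0.3941 -0.3882]
black scene 839 477.2 306.3 [ 0.279  -0.1776]
black scene 145 261.0 332.2 [0.4153 0.2337]
black scene 720 438.5 370.7 [ 0.1981 -0.0298]
black scene 585 567.5 404.4 [ 0.0356 -0.2042]
black scene 192 543.1 426.0 [ 0.0256 -0.1379]
black scene 137 605.7 458.3 [-0.072  -0.1998]
black side 6659 98.0 126.7 [-0.2578  0.6993]
black side 1084 19.0 164.0 [-0.3926  0.4462]
black side 87 45.8 180.9 [-0.2476  0.3502]
black side 110 417.2 245.3 [0.7332 0.1062]
black side 62 4.1 239.8 [-0.2062  0.0904]
black side 190 42.6 296.6 [-0.008  -0.0813]
tray [0.6087 0.3955]
tray [0.59  0.293]
tray [0.3842 0.3011]
tray [0.387  0.4093]
[0.6885 0.0263 0.08  ] [0.6519 0.3671 0.03  ]
```

{"fn": "carry_out", "kwargs": {"deltas": [[[404,474,0],93,60],[[404,474,0],93,60],[[404,474,0],93,60],[[404,474,0],93,60],[[404,474,0],93,60],[[404,474,0],93,60],[[404,474,0],93,60],[[404,474,0],93,60]]}}

```text
time: 0.92
position: [0.3731, -0.2458, 0.2315]
orientation: [0.0, 0.794, 0.608, 0.0]
ft_force: [0.2, -0.9, 0.6]
opening: 0.0511
```

Run:
```python
from h import *
print(robot.sense())
```

```text
{'time': 0.9167, 'joints': array([-5.82419935e-01,  1.03828504e-01, -1.81063863e-01,  1.28548742e+00,
       -4.07927618e-05,  1.25142537e+00]), 'qvel': array([ 1.11884904e+00,  7.69746894e-02,  8.98461076e-02,  5.77142638e-03,
        8.52335267e-04, -3.77713113e-01]), 'joint_torque': array([-8.62278163e+00, -4.61753047e+01,  3.27470255e+01,  6.77216537e-01,
        4.49191954e-02,  6.30865954e-01]), 'position': array([ 0.37310318, -0.24575292,  0.23145611]), 'orientation': array([2.03423276e-04, 7.93733522e-01, 6.08265610e-01, 4.91093265e-05]), 'ft_force': array([ 0.1847357 , -0.93876864,  0.63137597]), 'torque': array([-0.02490845, -0.02361707,  0.02676733]), 'opening': 0.051090126115165474}
```

{"fn": "carry_out", "kwargs": {"deltas": [[[185,215,-20],36,60],[[185,215,-20],36,60],[[185,215,-20],36,60],[[185,215,-20],36,60],[[185,215,-20],36,60],[[185,215,-20],36,60],[[185,215,-20],36,60],[[185,215,-20],36,60]]}}

```text
time: 1.58
position: [0.5605, -0.0281, 0.21]
orientation: [-0.0, 0.568, 0.823, 0.001]
ft_force: [-1.6, 0.1, 0.5]
opening: 0.0514
```

Run:
```python
from h import *
c=cam('wrist');save(c,'w1.png');print(robot.sense()['position'],robot.sense()['orientation'],c['E'])
```

```text
[ 0.55866858 -0.03000676  0.21015578] [-5.41891384e-04  5.67760230e-01  8.23193779e-01 -1.69290910e-04] [[ 9.34313053e-01  3.56453265e-01  4.33880592e-04 -5.13500932e-01]
 [-3.38717985e-01  8.88204298e-01 -3.10424310e-01  2.47995946e-01]
 [-1.11037134e-01  2.89886522e-01  9.50598001e-01 -2.89403727e-01]
 [ 0.00000000e+00  0.00000000e+00  0.00000000e+00  1.00000000e+00]]
```

View pics/w1.png

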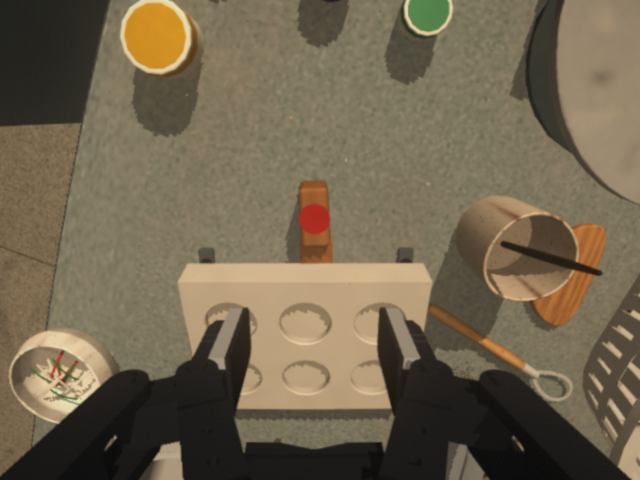

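The wrist view shows the wedge's spot at (314,219), the ramp entering under the slab near (318,262), and the front edge level from (187,264) to (427,263), so the tool is square to the frame.

Run:
```python
from h import *
np.set_printoptions(suppress=True,precision=4)
c=cam('wrist')
h=cv2.cvtColor(c['pixels'],cv2.COLOR_RGB2HSV)
m=((h[...,0]<4)|(h[...,0]>175))&(h[...,1]>200)&(h[...,2]>120);m[:,:250]=0;m[:,380:]=0
ys,xs=np.nonzero(m);print('spot',xs.mean(),ys.mean(),len(xs))
S=onz(c,xs.mean(),ys.mean(),.045);print(S)
for p,z in(((181,264),.0605),((429,263),.0605),((319,258),.033)): 
    q=onz(c,*p,z);print(p,q)
x=np.array([np.cos(np.radians(-69.4)),np.sin(np.radians(-69.4))]);y=np.array([-x[1],x[0]])
O=np.array([.5942,-.1378])
for p,z in(((181,264),.0605),((429,263),.0605),((319,258),.033),((xs.mean(),ys.mean()),.045)):
    q=onz(c,*p,z)[:2]-O;print(q@x,q@y)
```

```text
spot 317.44920634920635 217.07460317460317 630
[ 0.5596 -0.0254  0.045 ]
(181, 264) [ 0.4701 -0.0964  0.0605]
(429, 263) [ 0.6543 -0.0251  0.0605]
(319, 258) [ 0.575  -0.0614  0.033 ]
-0.08244764265479902 -0.10154053824661126
-0.084318193211253 0.09593763070024436
-0.07824336729034807 0.008869026668331047
-0.11739172389288124 0.007152024460182939
```

{"fn": "carry_out", "kwargs": {"deltas": [[[2,4,-40],0,60],[[2,4,-80],0,60],[[2,4,-120],0,60],[[2,4,-150],0,60],[[2,4,-175],0,60],[[2,4,-190],0,60],[[2,4,-196],0,60],[[2,4,-196],0,60]]}}

```text
time: 2.35
position: [0.5578, -0.0295, 0.0144]
orientation: [-0.001, 0.57, 0.822, -0.001]
ft_force: [0.2, 0.2, 0.2]
opening: 0.051
```

{"fn": "carry_out", "kwargs": {"deltas": [[[0,0,0],0,20],[[0,0,0],0,10],[[0,0,0],0,10],[[0,0,0],0,10],[[0,0,0],0,10],[[0,0,0],0,10]], "force": 60}}

```text
time: 2.85
position: [0.5615, -0.0285, 0.0172]
orientation: [0.002, 0.569, 0.822, 0.001]
ft_force: [2.3, 0.3, 7.7]
opening: 0.0231
```

{"fn": "carry_out", "kwargs": {"deltas": [[[0,0,3],0,10],[[-1,3,3],0,10],[[-2,6,3],0,10],[[-3.2,8.4,3],0,10],[[-3.2,8.4,3],0,10],[[-3.2,8.4,3],0,10],[[-3.2,8.4,3],0,10]]}}

```text
time: 3.43
position: [0.5551, -0.0199, 0.0179]
orientation: [-0.001, 0.569, 0.822, -0.0]
ft_force: [-1.4, -0.8, -6.6]
opening: 0.0228
```

```bash
cat >> h.py <<'E'
XA=np.array([np.cos(np.radians(-69.4)),np.sin(np.radians(-69.4))]);YA=np.array([-XA[1],XA[0]]);O=np.array([.5942,-.1378])
def spot(c,z=.045,lo=250,hi=380):
    h=cv2.cvtColor(c['pixels'],cv2.COLOR_RGB2HSV)
    m=((h[...,0]<4)|(h[...,0]>175))&(h[...,1]>170)&(h[...,2]>110)
    n,_,s,ce=cv2.connectedComponentsWithStats(m.astype(np.uint8))
    out=[]
    for i in range(1,n):
        if s[i,4]>40:
            q=onz(c,*ce[i],z)[:2];out.append((int(s[i,4]),ce[i].round(1),q.round(4),((q-O)@XA).round(4),((q-O)@YA).round(4)))
    return out
E
python3 - <<'E'
from h import *
for n in('scene','side','wrist'): 
    c=cam(n);print(n,spot(c));save(c,n+'1.png')
E
```

```text
scene []
side [(64, array([331.7, 276.3]), array([ 0.5554, -0.0177]), np.float64(-0.1261), np.float64(0.0059))]
wrist [(3449, array([313.2, 355.1]), array([ 0.5536, -0.0169]), np.float64(-0.1275), np.float64(0.0045))]
```

{"fn": "carry_out", "kwargs": {"deltas": [[[-1,2.5,-1.5],0,10],[[-2,5,-1.5],0,10],[[-2.8,7.5,-1.5],0,10],[[-2.8,7.5,-1.5],0,10],[[-2.8,7.5,-1.5],0,10],[[-2.8,7.5,-1.5],0,10]]}}

```text
time: 4.08
position: [0.5542, -0.0131, 0.0173]
orientation: [0.001, 0.569, 0.822, 0.0]
ft_force: [0.4, -5.5, -1.7]
opening: 0.0232
```

{"fn": "carry_out", "kwargs": {"deltas": [[[-1,2.5,0],0,10],[[-2,5,0],0,10],[[-2.8,7.5,0],0,10],[[-2.8,7.5,0],0,10],[[-2.8,7.5,0],0,10],[[-2.8,7.5,0],0,10],[[-2.8,7.5,0],0,10],[[-2.8,7.5,0],0,10]]}}

```text
time: 4.75
position: [0.5514, -0.0054, 0.0172]
orientation: [0.001, 0.569, 0.822, 0.0]
ft_force: [2.6, -4.7, -1.8]
opening: 0.0227
```

Run:
```python
from h import *
for n in('side','wrist'): 
    c=cam(n);print(n,spot(c));save(c,n+'2.png')
```

```text
side [(61, array([329.8, 271.2]), array([ 0.5512, -0.0035]), np.float64(-0.1408), np.float64(0.007))]
wrist [(3444, array([313.2, 355.2]), array([ 0.5496, -0.0018]), np.float64(-0.143), np.float64(0.0061))]
```

View pics/wrist2.png

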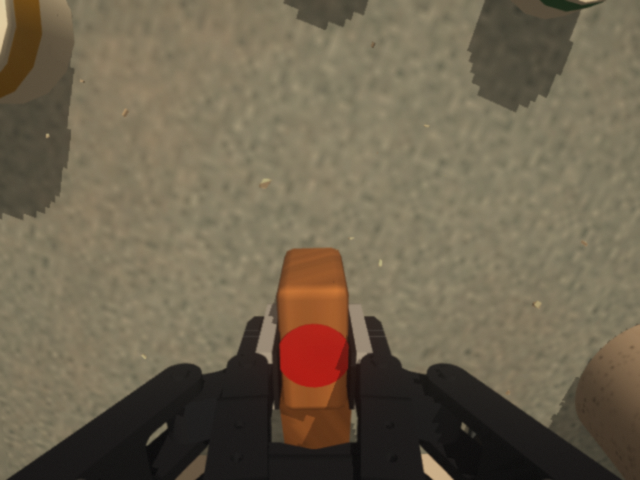

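The wrist view shows the wedge firmly held at the spot (313,355), and the thin end is at frame x of about -7 mm. Continuing.

{"fn": "carry_out", "kwargs": {"deltas": [[[0,0,0],0,10],[[0,0,0],0,10],[[-1,2.5,0],0,10],[[-2,5,0],0,10],[[-2.8,7.5,0],0,10],[[-2.8,7.5,0],0,10],[[-2.8,7.5,0],0,10],[[-2.8,7.5,0],0,10]]}}

```text
time: 5.52
position: [0.5485, 0.0021, 0.0172]
orientation: [0.001, 0.569, 0.822, 0.0]
ft_force: [1.4, -5.4, -0.9]
opening: 0.0233
```

{"fn": "carry_out", "kwargs": {"deltas": [[[-1,2.5,0],0,10],[[-2,5,0],0,10],[[-2.8,7.5,0],0,10],[[-2.8,7.5,0],0,10],[[-2.8,7.5,0],0,10],[[-2.8,7.5,0],0,10]]}}

```text
time: 6.02
position: [0.5457, 0.0096, 0.0172]
orientation: [0.001, 0.569, 0.822, 0.0]
ft_force: [1.4, -5.0, -0.7]
opening: 0.0229
```

{"fn": "carry_out", "kwargs": {"deltas": [[[-1,2.5,0],0,10],[[-2,5,0],0,10],[[-3,8,0],0,10],[[-3,8,0],0,10],[[-3,8,0],0,10],[[-3,8,0],0,10],[[-3,8,0],0,10],[[-3,8,0],0,10]]}}

```text
time: 6.68
position: [0.5426, 0.0177, 0.0172]
orientation: [0.001, 0.569, 0.822, 0.0]
ft_force: [1.9, -4.4, 0.6]
opening: 0.023
```

Run:
```python
from h import *
for n in('side','wrist'): 
    c=cam(n);print(n,spot(c))
```

```text
side [(58, array([325.9, 263.1]), array([0.5425, 0.0201]), np.float64(-0.166), np.float64(0.0072))]
wrist [(3454, array([313.3, 355.2]), array([0.5408, 0.0213]), np.float64(-0.1677), np.float64(0.006))]
```

{"fn": "carry_out", "kwargs": {"deltas": [[[0,0,0],0,10],[[0,0,0],0,10],[[-1,2.5,0],0,10],[[-2,5,0],0,10],[[-3,8,0],0,10],[[-3,8,0],0,10],[[-3,8,0],0,10],[[-3,8,0],0,10]]}}

```text
time: 7.45
position: [0.5396, 0.0257, 0.0172]
orientation: [0.001, 0.569, 0.822, 0.0]
ft_force: [1.4, -4.8, 1.1]
opening: 0.023
```

{"fn": "carry_out", "kwargs": {"deltas": [[[-1,2.5,0],0,10],[[-2,5,0],0,10],[[-3,8,0],0,10],[[-3,8,0],0,10],[[-3,8,0],0,10],[[-3,8,0],0,10]]}}

```text
time: 7.95
position: [0.5365, 0.0337, 0.0172]
orientation: [0.001, 0.569, 0.822, 0.0]
ft_force: [2.8, -4.7, 0.2]
opening: 0.0229
```

{"fn": "carry_out", "kwargs": {"deltas": [[[-1,2.5,0],0,10],[[-2,5,0],0,10],[[-3,8,0],0,10],[[-3,8,0],0,10],[[-3,8,0],0,10],[[-3,8,0],0,10],[[-3,8,0],0,10],[[-3,8,0],0,10]]}}

```text
time: 8.62
position: [0.5335, 0.0417, 0.0172]
orientation: [0.001, 0.569, 0.822, 0.0]
ft_force: [1.8, -5.1, 1.2]
opening: 0.0231
```

Run:
```python
from h import *
for n in('side','wrist'): 
    c=cam(n);print(n,spot(c))
```

```text
side [(55, array([322. , 255.1]), array([0.5334, 0.0439]), np.float64(-0.1915), np.float64(0.007))]
wrist [(3465, array([313.3, 355.2]), array([0.5317, 0.0452]), np.float64(-0.1933), np.float64(0.0059))]
```

{"fn": "carry_out", "kwargs": {"deltas": [[[0,0,0],0,10],[[0,0,0],0,10],[[-1,2.5,0],0,10],[[-2,5,0],0,10],[[-3,8,0],0,10],[[-3,8,0],0,10],[[-3,8,0],0,10],[[-3,8,0],0,10]]}}

```text
time: 9.38
position: [0.5305, 0.0497, 0.0173]
orientation: [0.001, 0.569, 0.822, 0.0]
ft_force: [1.5, -4.5, 1.8]
opening: 0.0231
```

{"fn": "carry_out", "kwargs": {"deltas": [[[-1,2.5,0],0,10],[[-2,5,0],0,10],[[-3,8,0],0,10],[[-3,8,0],0,10],[[-3,8,0],0,10],[[-3,8,0],0,10]]}}

```text
time: 9.88
position: [0.527, 0.0586, 0.0172]
orientation: [-0.0, 0.569, 0.822, 0.001]
ft_force: [-0.0, -0.1, 5.6]
opening: 0.0231
```

{"fn": "carry_out", "kwargs": {"deltas": [[[-1,2.5,0],0,10],[[-2,5,0],0,10],[[-3,8,0],0,10],[[-3,8,0],0,10],[[-3,8,0],0,10],[[-3,8,0],0,10]]}}

```text
time: 10.38
position: [0.5242, 0.0663, 0.0172]
orientation: [0.0, 0.569, 0.822, 0.0]
ft_force: [0.7, -1.1, 6.6]
opening: 0.0231
```

{"fn": "carry_out", "kwargs": {"deltas": [[[-1,2.5,0],0,10],[[-2,5,0],0,10],[[-3,8,0],0,10],[[-3,8,0],0,10],[[-5,14,0],0,10],[[-5,14,0],0,10],[[-5,14,0],0,10],[[-5,14,0],0,10]]}}

```text
time: 11.05
position: [0.5191, 0.0805, 0.0172]
orientation: [-0.0, 0.569, 0.822, 0.001]
ft_force: [0.9, 0.1, 4.8]
opening: 0.0227
```

Run:
```python
from h import *
for n in('side','wrist'): 
    c=cam(n);print(n,spot(c));save(c,n+'3.png')
```

```text
side [(52, array([316.1, 243. ]), array([0.5187, 0.0824]), np.float64(-0.2326), np.float64(0.0068))]
wrist [(3484, array([313.4, 355.1]), array([0.5174, 0.0841]), np.float64(-0.2347), np.float64(0.0061))]
```

View pics/side3.png

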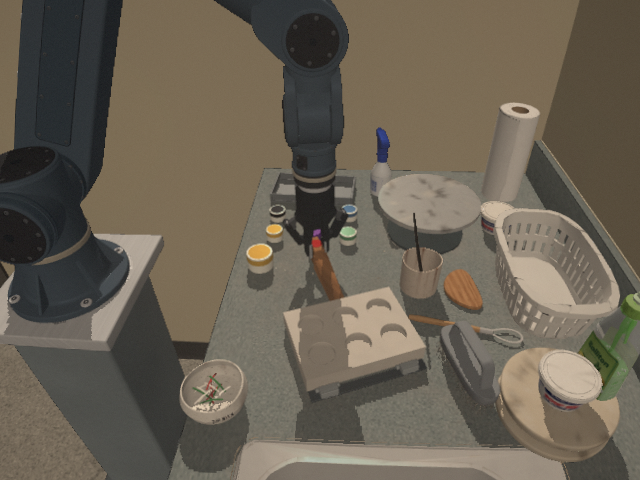

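The side view shows the slab level and the wedge fully clear, with the spot at (316,243). Now lifting the wedge and carrying it to the tray.

{"fn": "carry_out", "kwargs": {"deltas": [[[0,0,20],0,10],[[0,0,50],0,10],[[0,0,80],0,10],[[0,10,100],0,10],[[-10,50,100],7,10],[[-20,80,100],14,10],[[-30,110,100],21,10],[[-40,140,100],28,10]], "force": 80}}

```text
time: 11.82
position: [0.4774, 0.2214, 0.1165]
orientation: [-0.001, 0.351, 0.936, 0.0]
ft_force: [0.6, 0.3, -2.6]
opening: 0.023
```

{"fn": "carry_out", "kwargs": {"deltas": [[[-10,30,0],7,10],[[-20,60,0],14,10],[[-30,90,0],21,10],[[-40,120,0],28,10],[[-41,131,0],34,10],[[-41,131,0],38,10],[[-41,131,0],38,10],[[-41,131,0],38,10]]}}

```text
time: 12.48
position: [0.437, 0.3509, 0.1162]
orientation: [-0.001, 0.031, 1.0, -0.0]
ft_force: [-0.3, 0.2, -1.1]
opening: 0.0229
```

Run:
```python
from h import *
for n in('side','wrist'): 
    c=cam(n);print(n,spot(c));save(c,n+'4.png')
print(robot.sense()['position'])
```

```text
side []
wrist [(3422, array([313.7, 355.1]), array([0.499 , 0.3469]), np.float64(-0.4872), np.float64(0.0815))]
[0.43753776 0.35038471 0.11648409]
```

View pics/wrist4.png

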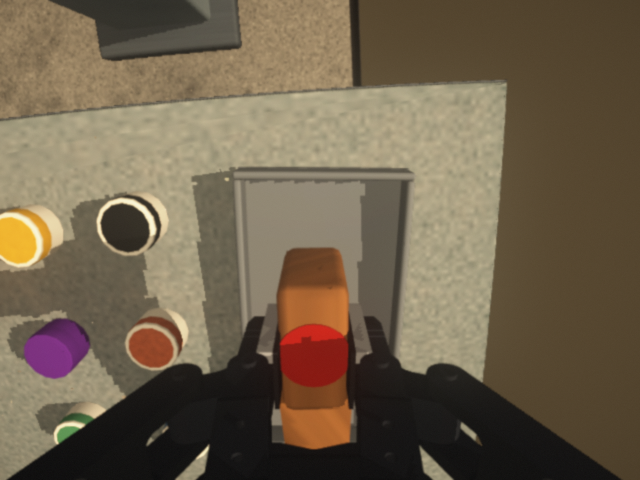

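The wrist view shows the wedge over the tray, whose near rim corners are at (236,172) and (412,172).

Run:
```python
from h import *
c=cam('wrist')
for p in((236,171),(413,171),(244,320),(400,320)): print(onz(c,*p,.024))
```

```text
[0.38452911 0.30770957 0.024     ]
[0.39089431 0.41251413 0.024     ]
[0.48325584 0.30094183 0.024     ]
[0.48975826 0.40541141 0.024     ]
```

{"fn": "carry_out", "kwargs": {"deltas": [[[0,3,-30],0,10],[[0,3,-60],0,10],[[0,3,-75],0,10],[[0,3,-83],0,10],[[0,3,-88],0,10],[[0,3,-91],0,10],[[0,3,-93],0,10],[[0,3,-93],0,10]]}}

```text
time: 13.3
position: [0.4383, 0.3541, 0.0243]
orientation: [0.0, 0.03, 1.0, 0.0]
ft_force: [-0.6, -0.7, -1.3]
opening: 0.0228
```

{"fn": "carry_out", "kwargs": {"deltas": [[[0,0,0],0,20],[[0,0,0],0,35],[[0,0,0],0,50],[[0,0,0],0,50],[[0,0,0],0,50],[[0,0,30],0,50],[[0,0,70],0,50],[[0,0,100],0,50]]}}

```text
time: 13.97
position: [0.4378, 0.3538, 0.1258]
orientation: [0.0, 0.03, 1.0, -0.0]
ft_force: [0.7, 0.7, 1.1]
opening: 0.0427
```

{"fn": "carry_out", "kwargs": {"deltas": [[[0,0,40],0,60],[[-40,0,80],0,60],[[-80,0,100],0,60],[[-120,0,100],0,60],[[-120,0,100],0,60]]}}

```text
time: 14.38
position: [0.3146, 0.3536, 0.226]
orientation: [0.0, 0.029, 1.0, 0.001]
ft_force: [0.7, 0.3, 0.5]
opening: 0.0511
```

Run:
```python
from h import *
np.set_printoptions(suppress=True,precision=4)
c=cam('scene');save(c,'scene5.png');print(spot(c,.05))
for k in('blue','terra','green','yellow','purple'):
    for n in('scene','side'):
        q=c if n=='scene' else cam('side')
        for a,u,v in blobs(q,k,50):print(k,n,a,u,v,onz(q,u,v,.026)[:2])
for a,u,v in blobs(c,'black'): 
    if u<300: print('black',a,u,v,onz(c,u,v,.026))
```

```text
[(105, array([195.7, 341.7]), array([0.4365, 0.354 ]), np.float64(-0.5158), np.float64(0.0254))]
blue scene 115 226.6 267.9 [0.5867 0.2417]
blue side 313 382.3 145.4 [0.6812 0.5719]
blue side 57 348.8 208.5 [0.5857 0.2393]
terra scene 137 244.9 297.5 [0.502  0.2333]
terra side 255 320.3 184.3 [0.5113 0.3465]
terra side 59 312.9 209.6 [0.5007 0.2317]
terra side 824 462.6 289.3 [ 0.8062 -0.0245]
green scene 99 266.1 253.7 [0.5849 0.1527]
yellow scene 342 344.1 301.1 [0.4077 0.0573]
yellow scene 64 342.8 313.4 [0.3838 0.0727]
yellow scene 162 297.0 315.6 [0.4186 0.156 ]
yellow side 72 273.7 228.4 [0.4179 0.1546]
yellow side 209 258.8 251.3 [0.3976 0.0735]
purple scene 307 280.6 284.6 [0.4992 0.1561]
purple side 240 312.9 234.5 [0.5077 0.1355]
black 1533 190.6 227.5 [0.7256 0.2771 0.026 ]
black 2600 192.8 325.2 [0.4867 0.348  0.026 ]
black 135 261.1 332.3 [0.4151 0.2336 0.026 ]
```

View pics/scene5.png

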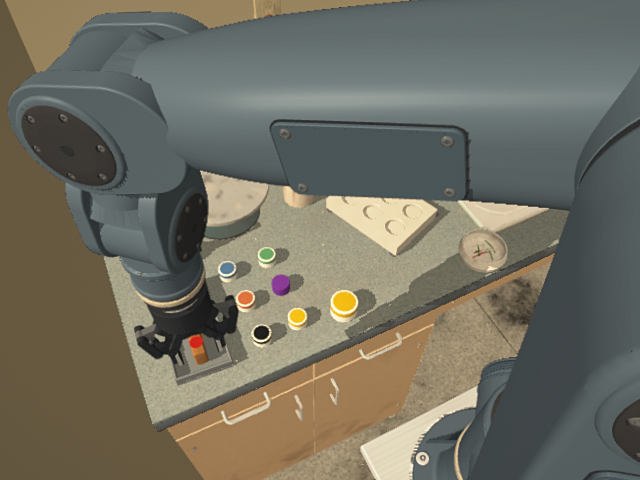

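The scene view shows the wedge lying in the tray with its spot at (196,342), and all five buttons where they were. Picking the black one next.

{"fn": "carry_out", "kwargs": {"deltas": [[[35,-40,0],0,60],[[70,-80,0],0,60],[[101,-120,0],0,60],[[101,-120,-20],0,60],[[101,-120,-60],0,60],[[101,-120,-100],0,60],[[101,-120,-100],0,60]]}}

```text
time: 15.27
position: [0.4161, 0.2305, 0.1171]
orientation: [-0.005, 0.031, 0.999, -0.003]
ft_force: [-1.7, -1.2, -0.3]
opening: 0.0509
```

Run:
```python
from h import *
print(robot.sense()['position'])
c=cam('wrist');save(c,'w6.png')
for k in ('black','terra','yellow'):print(k,[(a,u,v,onz(c,u,v,.026)[:2].round(4)) for a,u,v in blobs(c,k,200)])
```

```text
[0.41606952 0.23045884 0.11707593]
black [(824, np.float64(403.8), np.float64(40.5), array([0.2968, 0.2867])), (45155, np.float64(315.2), np.float64(427.5), array([0.5527, 0.2228]))]
terra [(1123, np.float64(528.9), np.float64(254.0), array([0.4249, 0.3675])), (3774, np.float64(498.3), np.float64(331.8), array([0.4801, 0.3523])), (290, np.float64(327.3), np.float64(342.2), array([0.4801, 0.2354])), (1344, np.float64(326.1), np.float64(366.8), array([0.4997, 0.2336]))]
yellow [(898, np.float64(78.3), np.float64(230.4), array([0.392 , 0.0817])), (3651, np.float64(42.1), np.float64(249.7), array([0.4032, 0.0532])), (203, np.float64(216.6), np.float64(240.5), array([0.4041, 0.1702])), (1729, np.float64(198.3), np.float64(260.9), array([0.4168, 0.1566]))]
```

{"fn": "carry_out", "kwargs": {"deltas": [[[0,3,-35],0,60],[[0,3,-70],0,60],[[0,3,-95],0,60],[[0,3,-105],0,60],[[0,3,-105],0,60],[[0,3,-105],0,60]]}}

```text
time: 15.82
position: [0.4201, 0.2377, 0.0202]
orientation: [0.0, 0.03, 1.0, 0.0]
ft_force: [0.5, 0.3, 0.5]
opening: 0.0512
```

{"fn": "carry_out", "kwargs": {"deltas": [[[0,0,0],0,35],[[0,0,0],0,30],[[0,0,0],0,30],[[0,0,0],0,30],[[0,0,0],0,30],[[0,0,20],0,30],[[0,0,60],0,30],[[0,0,100],0,30]], "force": 40}}

```text
time: 16.48
position: [0.4183, 0.2366, 0.1209]
orientation: [-0.0, 0.03, 1.0, -0.0]
ft_force: [2.2, 0.5, -1.1]
opening: 0.0345
```

Run:
```python
from h import *
print(robot.sense()['position'])
c=cam('wrist');save(c,'w7.png')
```

```text
[0.41834204 0.23661132 0.12086096]
```

View pics/w7.png

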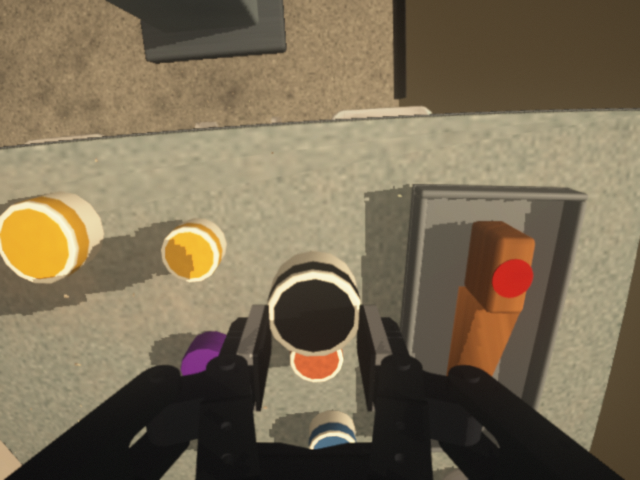

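The wrist view shows the black button held, its top centred near (315,312), apparently ahead of the pads. The wedge lies flat in the tray with its spot at (512,278).

```bash
cat >> h.py <<'E'
def circ(c,cen,r,z,bright=True):
    """fit outer ellipse of the top disc near pixel cen (r: half window)"""
    pass
def tool():
    s=robot.sense();q=s['orientation'];a=np.degrees(2*np.arctan2(q[2],q[1]));return s['position'].round(4),round(a,1),round(s['opening'],4)
E
python3 - <<'E'
from h import *
c=cam('wrist');P,a,o=tool();print(P,a,o)
print('grasp TCP px',proj(c,P),proj(c,P+[0,0,.006]))
# white ring outer: ellipse left,right,top,bottom
for p in((268,312),(360,312),(314,270),(314,354)): print(onz(c,*p,P[2]+.006).round(4))
E
```

```text
[0.4225 0.239  0.1261] 176.6 0.0349
grasp TCP px [314.27356802 322.8311328 ] [314.37911224 330.35480645]
[0.4132 0.2213 0.1321]
[0.4154 0.2574 0.1321]
[0.3965 0.2404 0.1321]
[0.4336 0.2382 0.1321]
```

{"fn": "carry_out", "kwargs": {"deltas": [[[0,0,-50],0,30],[[0,0,-90],0,30],[[0,0,-106],0,30],[[0,0,-106],0,30],[[0,0,-106],0,60],[[0,0,-106],0,60],[[-8,0,-108],0,60],[[-8,0,-113],0,60]]}}

```text
time: 17.25
position: [0.4104, 0.2371, 0.0069]
orientation: [0.001, 0.03, 1.0, 0.0]
ft_force: [0.3, 0.7, -0.5]
opening: 0.051
```

{"fn": "carry_out", "kwargs": {"deltas": [[[0,0,0],0,60],[[0,0,0],0,60],[[0,0,0],0,35],[[0,0,0],0,30],[[0,0,0],0,30],[[0,0,0],0,30],[[0,0,0],0,30],[[0,0,0],0,30]]}}

```text
time: 17.92
position: [0.411, 0.237, 0.0063]
orientation: [0.0, 0.03, 1.0, 0.0]
ft_force: [-2.0, -0.3, 5.2]
opening: 0.0364
```

{"fn": "carry_out", "kwargs": {"deltas": [[[0,0,30],0,30],[[0,0,60],0,30],[[0,0,100],0,30],[[0,0,100],0,30],[[0,0,100],0,30],[[0,0,100],0,30]]}}

```text
time: 18.42
position: [0.4108, 0.2368, 0.1057]
orientation: [0.0, 0.03, 1.0, 0.0]
ft_force: [-0.7, 0.2, -0.7]
opening: 0.0367
```

Run:
```python
from h import *
print(tool());c=cam('wrist');print(tool());save(c,'w8.png')
for k in('terra','yellow','blue','green'):print(k,[(a,u,v,onz(c,u,v,.026)[:2].round(4)) for a,u,v in blobs(c,k,200)])
```

```text
(array([0.4108, 0.2368, 0.1057]), np.float64(176.6), 0.0367)
(array([0.4103, 0.2365, 0.105 ]), np.float64(176.6), 0.0365)
terra [(4993, np.float64(502.8), np.float64(319.4), array([0.4601, 0.3563])), (311, np.float64(317.2), np.float64(394.5), array([0.5101, 0.2336]))]
yellow [(986, np.float64(56.3), np.float64(239.0), array([0.3895, 0.0811])), (3288, np.float64(25.2), np.float64(264.4), array([0.4047, 0.0553])), (256, np.float64(200.6), np.float64(253.0), array([0.4036, 0.1696])), (1845, np.float64(182.8), np.float64(274.6), array([0.4169, 0.1564]))]
blue []
green []
```

{"fn": "carry_out", "kwargs": {"deltas": [[[0,0,40],0,30],[[15,-30,70],-7,30],[[30,-60,95],-14,30],[[48,-97,95],-21,30],[[66,-134,95],-28,30],[[84,-171,95],-35,30],[[102,-208,95],-42,30],[[120,-245,95],-49,30]]}}

```text
time: 19.13
position: [0.5306, -0.01, 0.1992]
orientation: [-0.001, 0.444, 0.896, -0.001]
ft_force: [2.3, 1.0, -0.1]
opening: 0.0362
```

{"fn": "carry_out", "kwargs": {"deltas": [[[18,-37,0],-7,30],[[36,-74,0],-14,30],[[54,-111,0],-17,30],[[75,-155,0],-17,30],[[75,-155,0],-17,30],[[75,-155,0],-17,30],[[75,-155,0],-17,30],[[75,-155,0],-17,30]]}}

```text
time: 19.8
position: [0.6049, -0.1618, 0.1998]
orientation: [-0.001, 0.569, 0.822, -0.0]
ft_force: [0.6, 0.7, -0.9]
opening: 0.0364
```

Run:
```python
from h import *
robot.read_camera('wrist');c=cam('wrist');print(tool());save(c,'w9.png')
```

```text
(array([ 0.6052, -0.1615,  0.2007]), np.float64(110.7), 0.0369)
```

View pics/w9.png

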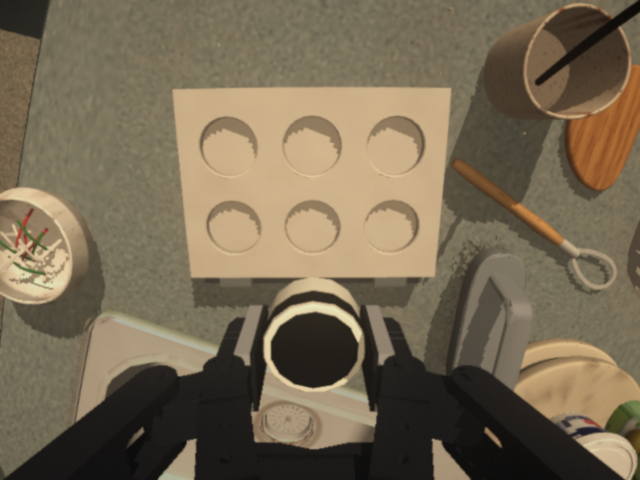

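The wrist view shows the slab level: corners (173,90), (449,88), (434,277), (192,278), and all six pockets free. The held button's top is centred near (313,347).

Run:
```python
from h import *
np.set_printoptions(suppress=True,precision=4)
c=cam('wrist');P,a,o=tool();print(P,a)
h=cv2.cvtColor(c['pixels'],cv2.COLOR_RGB2HSV)
m=((h[...,2]>125)&(h[...,0]<25)&(h[...,1]<110)).astype(np.uint8);m[:80]=0;m[282:]=0;m[:,:165]=0;m[:,458:]=0
m=cv2.morphologyEx(m,cv2.MORPH_OPEN,np.ones((5,5)))
k=max(cv2.findContours(m,cv2.RETR_EXTERNAL,cv2.CHAIN_APPROX_NONE)[0],key=cv2.contourArea)
q=np.array([onz(c,*p[0],.036)[:2] for p in cv2.convexHull(k)]).astype(np.float32)*1000
(ce,sz,an)=cv2.minAreaRect(q);print('slab',ce,sz,an,len(k))
pk=np.array([onz(c,*p,.036)[:2] for p in((229,147),(312,147),(395,146),(234,227),(312,227),(390,227))]);print(pk,pk.mean(0))
X=pk[3:].mean(0)-pk[:3].mean(0);Y=pk[2]-pk[0]+pk[5]-pk[3];print(np.degrees(np.arctan2(X[1],X[0])),np.degrees(np.arctan2(Y[1],Y[0])),np.hypot(*X),np.hypot(*Y)/4)
# held button: white ring
w=((h[...,2]>170)&(h[...,1]<70)).astype(np.uint8);w[:295]=0;w[400:]=0;w[:,:258]=0;w[:,370:]=0
z=P[2]+.0197
k=max(cv2.findContours(w,cv2.RETR_EXTERNAL,cv2.CHAIN_APPROX_NONE)[0],key=cv2.contourArea)
g=np.array([onz(c,*p[0],z)[:2] for p in k if p[0][1]>340]).astype(np.float32)*1000
A=np.c_[2*g,np.ones(len(g))];s=np.linalg.lstsq(A,(g**2).sum(1),rcond=None)[0];print('button',s[:2],np.sqrt(s[2]+s[0]**2+s[1]**2), len(g))
print(onz(c,313,347,z))
d=cam('side');hh=cv2.cvtColor(d['pixels'],cv2.COLOR_RGB2HSV);save(d,'side9.png')
```

```text
[ 0.6054 -0.1616  0.2009] 110.7
slab (590.376708984375, -136.94439697265625) (233.41864013671875, 159.05419921875) 20.703899383544922 1166
[[ 0.5235 -0.1292]
 [ 0.5828 -0.107 ]
 [ 0.6415 -0.0837]
 [ 0.546  -0.1883]
 [ 0.605  -0.166 ]
 [ 0.6639 -0.1436]] [ 0.5938 -0.1363]
-69.33312645097217 20.89886988651748 0.06341445074796015 0.06313661290827709
button [ 597.9808 -164.4055] 9.576636958651935 57
[ 0.604  -0.1597  0.2206]
```

{"fn": "carry_out", "kwargs": {"deltas": [[[-30,-14,0],0,30],[[-59.4,-28.4,-20],0,30],[[-59.4,-28.4,-60],0,30],[[-59.4,-28.4,-100],0,30],[[-59.4,-28.4,-130],0,30],[[-59.4,-28.4,-135],0,30],[[-59.4,-28.4,-135],0,30],[[-59.4,-28.4,-135],0,30]]}}

```text
time: 20.67
position: [0.5472, -0.1912, 0.0673]
orientation: [0.001, 0.569, 0.822, 0.0]
ft_force: [0.4, 0.1, 0.5]
opening: 0.0367
```

Run:
```python
from h import *
robot.read_camera('wrist');c=cam('wrist');print(tool());save(c,'w10.png')
P=np.array(tool()[0]);z=P[2]+.0197
h=c['pixels'];
for p in((263,347),(364,347),(313,302),(313,392)): print(onz(c,*p,z).round(4))
cv2.imwrite('pics/w10c.png',cv2.resize(cv2.cvtColor(h,cv2.COLOR_RGB2BGR)[130:430,170:490],None,fx=1.8,fy=1.8))
```

```text
(array([ 0.548 , -0.1916,  0.0681]), np.float64(110.6), 0.0364)
[ 0.5298 -0.196   0.0878]
[ 0.5637 -0.1833  0.0878]
[ 0.5403 -0.1729  0.0878]
[ 0.5535 -0.2081  0.0878]
```

View pics/w10c.png

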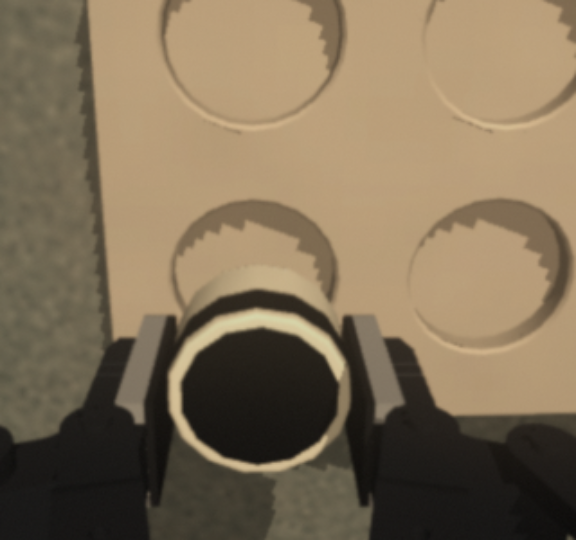

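The crop shows the held button just in front of pocket 3, with the rim running from 173 to 337 and the button from 168 to 350 (crop pixels). Computing both.

Run:
```python
from h import *
import json
c=cam('wrist');P,a,o=tool();print(P,a,c['cx'])
t=lambda u,v:(170+u/1.8,130+v/1.8)
Y=np.array([.935,.355]);X=np.array([.355,-.935])
p3=np.array([.5457,-.189])
def rep(n,q): q=np.array(q)[:2];print(n,q.round(4),'dX %.1f dY %.1f'%tuple(1e3*np.array([(q-p3)@X,(q-p3)@Y])))
r=[onz(c,*t(*p),.036) for p in((173,268),(337,268))];rep('p3 rim',np.mean(r,0))
r=[onz(c,*t(*p),.036) for p in((409,275),(572,275))];q=np.mean(r,0)[:2]-.064*Y;rep('p4->p3',q)
r=[onz(c,*t(*p),.036) for p in((253,127),(503,127))];rep('p0 bottom',r[0][:2]+X*(.064-.022));rep('p1 bottom',r[1][:2]+X*(.064-.022)-.064*Y)
rep('p3 top',onz(c,*t(253,200),.036)[:2]+X*.022);rep('p4 top',onz(c,*t(492,198),.036)[:2]+X*.022-.064*Y);rep('p4 bot',onz(c,*t(485,353),.036)[:2]-X*.022-.064*Y)
for dz in(.0127,.0197):
  r=[onz(c,*t(*p),P[2]+dz) for p in((168,390),(350,390))];rep('btn',np.mean(r,0));rep('btnY',np.mean([onz(c,*t(259,v),P[2]+dz) for v in(310,472)],0))
rep('tcp',P)
```

```text
[ 0.5479 -0.1916  0.068 ] 110.6 313.7226149655001
p3 rim [ 0.5446 -0.1859] dX -3.3 dY 0.1
p4->p3 [ 0.5451 -0.1883] dX -0.9 dY -0.3
p0 bottom [ 0.5457 -0.1898] dX 0.7 dY -0.3
p1 bottom [ 0.5446 -0.1902] dX 0.7 dY -1.4
p3 top [ 0.5453 -0.1889] dX -0.2 dY -0.4
p4 top [ 0.5432 -0.1893] dX -0.6 dY -2.4
p4 bot [ 0.5465 -0.1897] dX 0.9 dY 0.5
btn [ 0.5487 -0.1939] dX 5.7 dY 1.0
btnY [ 0.5491 -0.195 ] dX 6.8 dY 1.0
btn [ 0.5471 -0.1897] dX 1.2 dY 1.0
btnY [ 0.5474 -0.1908] dX 2.3 dY 1.0
tcp [ 0.5479 -0.1916] dX 3.2 dY 1.1
```

{"fn": "carry_out", "kwargs": {"deltas": [[[-2.1,1.8,0],0,30],[[-2.1,1.8,-10],0,30],[[-2.1,1.8,-20],0,30],[[-2.1,1.8,-25],0,30],[[-2.1,1.8,-28],0,30],[[-2.1,1.8,-30],0,30],[[-2.1,1.8,-30],0,30],[[-2.1,1.8,-30],0,30]]}}

```text
time: 21.48
position: [0.5443, -0.1896, 0.0356]
orientation: [-0.0, 0.569, 0.822, -0.0]
ft_force: [0.9, -0.7, -0.6]
opening: 0.0363
```

{"fn": "carry_out", "kwargs": {"deltas": [[[0,0,0],0,48],[[0,0,0],0,55],[[0,0,0],0,55],[[0,0,10],0,55],[[0,0,40],0,55],[[0,0,80],0,55],[[0,0,120],0,55],[[0,0,120],0,55]]}}

```text
time: 22.15
position: [0.5476, -0.1907, 0.1643]
orientation: [0.005, 0.569, 0.822, 0.001]
ft_force: [0.6, -1.0, 0.1]
opening: 0.0469
```

Run:
```python
from h import *
robot.read_camera('wrist');c=cam('wrist');print(tool());save(c,'w11.png')
d=cam('side');s=cam('scene')
for k in('blue','terra','green','yellow'):
    for n,q in(('scene',s),('side',d)):
        for a,u,v in blobs(q,k,50):
            if u<400: print(k,n,a,u,v,onz(q,u,v,.026)[:2])
```

```text
(array([ 0.5454, -0.19  ,  0.1586]), np.float64(110.6), 0.047)
blue scene 808 144.0 230.1 [0.76429386 0.37423223]
blue scene 116 226.6 267.9 [0.58666913 0.24169874]
blue side 328 382.3 145.4 [0.68119159 0.57190066]
terra scene 154 245.0 297.5 [0.50187173 0.23307281]
green scene 99 266.1 253.7 [0.58494679 0.15266424]
yellow scene 93 330.4 172.2 [ 0.74543215 -0.08249825]
yellow scene 348 344.0 301.1 [0.4077814  0.05748577]
yellow scene 64 342.8 313.4 [0.38375458 0.07274788]
yellow scene 162 297.0 315.6 [0.41857797 0.15603177]
yellow side 65 273.5 228.3 [0.41735469 0.15499909]
yellow side 196 258.3 251.3 [0.39650542 0.07346594]
yellow side 65 258.5 262.6 [0.40296189 0.0375686 ]
```

View pics/w11.png

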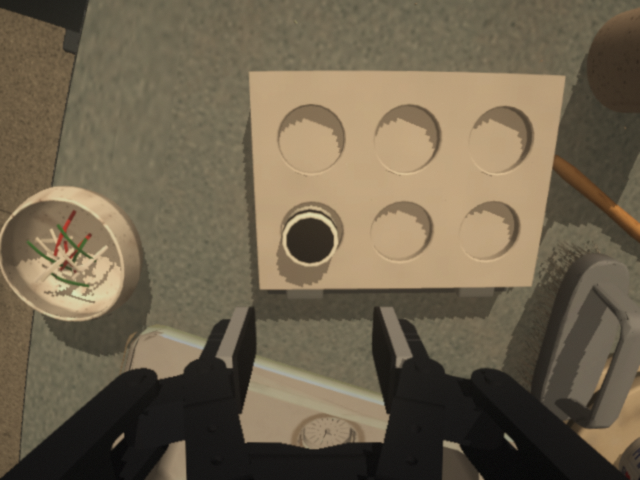

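Wrist view: the black button stands in pocket 3, top centre at (310,239). The other pockets are empty and nothing else has moved.

```bash
cat >> h.py <<'E'
X=np.array([.355,-.935]);Y=np.array([.935,.355]);C=np.array([.594,-.1368])
PK=[C+sx*X+sy*Y for sx in(-.032,.032) for sy in(-.064,0,.064)]
E
python3 - <<'E'
from h import *
c=cam('wrist');h=cv2.cvtColor(c['pixels'],cv2.COLOR_RGB2HSV)
m=(h[...,2]<45).astype(np.uint8);m[:200]=0;m[272:]=0;m[:,:270]=0;m[:,350:]=0
k=max(cv2.findContours(m,0,1)[0],key=cv2.contourArea);e=cv2.fitEllipse(k);print(e)
print(PK[3])
for z in(.054,.062): print(onz(c,*e[0],z),onz(c,e[0][0]-e[1][0]/2,e[0][1],z)-onz(c,e[0][0]+e[1][0]/2,e[0][1],z))
E
```

```text
((312.500244140625, 266.0032043457031), (0.7066555619239807, 26.39635467529297), 134.83651733398438)
[ 0.54552 -0.18944]
[ 0.54756646 -0.20251185  0.054     ] [-0.00043734 -0.00016485  0.        ]
[ 0.54651288 -0.19961998  0.062     ] [-0.000423   -0.00015944  0.        ]
```

Run:
```python
from h import *
c=cam('wrist');print(tool())
for z in(.054,.062): print(z,onz(c,310,239,z).round(4),np.linalg.norm(onz(c,281.5,239,z)-onz(c,339,239,z)))
print(PK[3],proj(c,[*PK[3],.054]),proj(c,[*PK[3],.062]),proj(c,[*PK[4],.036]))
```

```text
(array([ 0.5435, -0.1893,  0.1547]), np.float64(110.6), 0.0471)
0.054 [ 0.539  -0.1853  0.054 ] 0.03709552930598408
0.062 [ 0.5382 -0.1829  0.062 ] 0.03587605446816515
[ 0.54552 -0.18944] [317.14069848 248.13963043] [317.22307376 252.14652608] [408.94668732 239.77149667]
```

{"fn": "carry_out", "kwargs": {"deltas": [[[-14,39,0],0,60],[[-28,78,0],0,60],[[-42,117,0],0,60],[[-56,156,0],0,60],[[-70,195,0],0,60],[[-84,234,0],0,60],[[-98,273,-10],0,60],[[-112,312,-20],0,60]]}}

```text
time: 23.12
position: [0.4316, 0.1222, 0.1355]
orientation: [-0.0, 0.569, 0.822, -0.0]
ft_force: [0.3, -0.3, -1.2]
opening: 0.0514
```

{"fn": "carry_out", "kwargs": {"deltas": [[[-12,33,-20],0,60],[[-12,33,-40],0,60],[[-12,33,-50],0,60],[[-12,33,-50],0,60],[[-12,33,-50],0,60],[[-12,33,-50],0,60],[[-12,33,-50],0,60],[[-12,33,-50],0,60]]}}

```text
time: 23.78
position: [0.4215, 0.1534, 0.0868]
orientation: [0.0, 0.57, 0.822, 0.0]
ft_force: [0.4, -0.1, 0.3]
opening: 0.0513
```

Run:
```python
from h import *
robot.read_camera('wrist');c=cam('wrist');print(tool());save(c,'w12.png')
for k in('yellow','terra','purple'):
  for a,u,v in blobs(c,k,100):print(k,a,u,v,onz(c,u,v,.026).round(4))
s=cam('scene');print('pan',onz(s,222,237,0),onz(s,190,228,.0))
```

```text
(array([0.4214, 0.1535, 0.0867]), np.float64(110.5), 0.0515)
yellow 176 311.5 230.3 [0.4122 0.1741 0.026 ]
yellow 2380 308.9 261.8 [0.4171 0.1567 0.026 ]
yellow 364 262.7 367.3 [0.4147 0.0827 0.026 ]
yellow 1129 249.6 402.6 [0.4151 0.0543 0.026 ]
terra 220 483.2 159.1 [0.4815 0.2408 0.026 ]
terra 2693 507.4 184.8 [0.4999 0.2337 0.026 ]
purple 2938 448.3 310.2 [0.5031 0.157  0.026 ]
pan [0.69039885 0.21900898 0.        ] [0.74752535 0.27675636 0.        ]
```

{"fn": "carry_out", "kwargs": {"deltas": [[[-3.5,3,-30],0,60],[[-3.5,3,-60],0,60],[[-3.5,3,-72],0,60],[[-3.5,3,-77],0,60],[[-3.5,3,-77],0,60],[[-3.5,3,-77],0,60],[[-3.5,3,-77],0,60]]}}

```text
time: 24.52
position: [0.4183, 0.157, 0.0102]
orientation: [0.0, 0.569, 0.822, 0.001]
ft_force: [-0.0, 0.4, 1.2]
opening: 0.0513
```

{"fn": "carry_out", "kwargs": {"deltas": [[[0,0,0],0,35],[[0,0,0],0,30],[[0,0,0],0,30],[[0,0,0],0,30],[[0,0,0],0,30],[[0,0,0],0,30]]}}

```text
time: 25.02
position: [0.4183, 0.157, 0.0105]
orientation: [0.001, 0.569, 0.822, 0.001]
ft_force: [-1.1, -0.5, 6.8]
opening: 0.0365
```

{"fn": "carry_out", "kwargs": {"deltas": [[[0,0,40],0,30],[[0,0,80],0,30],[[15,-32,100],0,30],[[30,-65,110],0,30],[[45,-98,110],0,30],[[60,-131,110],0,30],[[76,-165,110],0,30],[[92,-200,110],0,30]]}}

```text
time: 25.68
position: [0.5101, -0.045, 0.1203]
orientation: [0.001, 0.569, 0.822, 0.0]
ft_force: [1.1, 0.3, -1.2]
opening: 0.0364
```

{"fn": "carry_out", "kwargs": {"deltas": [[[16,-35,0],0,30],[[32,-70,0],0,30],[[70,-80,0],0,30],[[110,-90,0],0,30],[[150,-100,0],0,30],[[155,-101,-20],0,30],[[155,-101,-50],0,30],[[155,-101,-50],0,30]]}}

```text
time: 26.35
position: [0.6622, -0.144, 0.0641]
orientation: [-0.003, 0.569, 0.822, -0.001]
ft_force: [-2.1, 0.5, -2.0]
opening: 0.036
```

{"fn": "carry_out", "kwargs": {"deltas": [[[0,0,0],0,30],[[0,0,0],0,30],[[0,0,0],0,30],[[0,0,0],0,30]]}}

```text
time: 26.68
position: [0.6651, -0.1444, 0.0714]
orientation: [0.001, 0.569, 0.822, 0.001]
ft_force: [-0.3, -0.4, -0.8]
opening: 0.0364
```

Run:
```python
from h import *
c=cam('wrist');print(tool());save(c,'w13.png');print(PK)
P=tool()[0]
for a,u,v in blobs(c,'yellow',100): print(a,u,v,(onz(c,u,v,P[2]+.0158)-P).round(4))
```

```text
(array([ 0.665 , -0.1444,  0.0712]), np.float64(110.6), 0.0365)
[array([ 0.5228, -0.1296]), array([ 0.58264, -0.10688]), array([ 0.64248, -0.08416]), array([ 0.54552, -0.18944]), array([ 0.60536, -0.16672]), array([ 0.6652, -0.144 ])]
762 314.7 297.8 [-0.0068  0.0183  0.0158]
4904 313.8 344.1 [-0.0004  0.0005  0.0158]
```

{"fn": "carry_out", "kwargs": {"deltas": [[[0,0.5,-12],0,30],[[0,0.5,-22],0,30],[[0,0.5,-28],0,30],[[0,0.5,-31],0,30],[[0,0.5,-31],0,30],[[0,0.5,-31],0,30]]}}

```text
time: 27.23
position: [0.664, -0.1437, 0.0386]
orientation: [-0.0, 0.569, 0.822, -0.0]
ft_force: [-2.9, 0.3, 3.6]
opening: 0.0362
```

{"fn": "carry_out", "kwargs": {"deltas": [[[0,0,0],0,48],[[0,0,0],0,55],[[0,0,0],0,55],[[0,0,10],0,55],[[0,0,45],0,55],[[0,0,80],0,55],[[-35,10,90],0,60],[[-70,20,90],0,60]]}}

```text
time: 27.9
position: [0.5976, -0.1245, 0.1325]
orientation: [0.004, 0.569, 0.822, 0.002]
ft_force: [-0.2, 0.3, -1.0]
opening: 0.0508
```

{"fn": "carry_out", "kwargs": {"deltas": [[[-40,10,0],0,60],[[-60,40,0],0,60],[[-66,80,0],0,60],[[-72,120,0],0,60],[[-78,160,0],0,60],[[-84,200,0],0,60],[[-88,240,0],0,60],[[-91,280,0],0,60]]}}

```text
time: 28.57
position: [0.5029, 0.1581, 0.1293]
orientation: [0.0, 0.569, 0.822, 0.0]
ft_force: [0.9, -0.9, -0.5]
opening: 0.0511
```

{"fn": "carry_out", "kwargs": {"deltas": [[[-2,40,0],0,60],[[-2,76,-20],0,60],[[-2,76,-40],0,60],[[-2,76,-40],0,60],[[-2,76,-40],0,60],[[-2,76,-40],0,60],[[-2,76,-40],0,60]]}}

```text
time: 29.15
position: [0.5022, 0.2315, 0.0897]
orientation: [0.0, 0.57, 0.822, 0.001]
ft_force: [0.8, -0.2, 0.4]
opening: 0.0514
```

Run:
```python
from h import *
c=cam('wrist');print(tool());save(c,'w14.png')
for k in('terra','blue','green','purple'):
  for a,u,v in blobs(c,k,100):print(k,a,u,v,onz(c,u,v,.026).round(4))
d=cam('side');save(d,'side14.png')
for a,u,v in blobs(d,'yellow',30):print('side y',a,u,v,onz(d,u,v,.054).round(4))
```

```text
(array([0.5023, 0.2314, 0.0896]), np.float64(110.5), 0.0512)
terra 644 298.2 7.6 [0.4493 0.3512 0.026 ]
terra 11842 403.3 55.0 [0.504  0.3496 0.026 ]
terra 209 311.9 232.0 [0.4938 0.2505 0.026 ]
terra 2329 312.4 262.8 [0.5003 0.2339 0.026 ]
blue 1849 453.7 297.8 [0.5848 0.2422 0.026 ]
green 470 380.6 410.9 [0.5777 0.1531 0.026 ]
purple 3079 276.4 367.5 [0.5037 0.1615 0.026 ]
side y 210 258.8 251.3 [0.4061 0.0403 0.054 ]
side y 56 258.4 262.7 [0.4111 0.0057 0.054 ]
side y 190 393.7 326.6 [ 0.6644 -0.1461  0.054 ]
side y 45 394.0 336.9 [ 0.6635 -0.1681  0.054 ]
```

{"fn": "carry_out", "kwargs": {"deltas": [[[-1.5,2.5,-30],0,60],[[-1.5,2.5,-60],0,60],[[-1.5,2.5,-74],0,60],[[-1.5,2.5,-79],0,60],[[-1.5,2.5,-79],0,60],[[-1.5,2.5,-79],0,60],[[-1.5,2.5,-79],0,60]]}}

```text
time: 29.83
position: [0.501, 0.235, 0.0107]
orientation: [0.001, 0.57, 0.822, 0.001]
ft_force: [-0.0, -0.2, 0.2]
opening: 0.0508
```

{"fn": "carry_out", "kwargs": {"deltas": [[[0,0,0],0,35],[[0,0,0],0,30],[[0,0,0],0,30],[[0,0,0],0,30],[[0,0,0],0,30],[[0,0,0],0,30]]}}

```text
time: 30.33
position: [0.5008, 0.2351, 0.0108]
orientation: [0.001, 0.569, 0.822, 0.001]
ft_force: [-1.0, -1.2, 6.5]
opening: 0.0364
```

{"fn": "carry_out", "kwargs": {"deltas": [[[0,0,40],0,30],[[0,0,80],0,30],[[0,-35,100],0,30],[[0,-75,110],0,30],[[5,-115,110],0,30],[[8,-155,110],0,30],[[12,-195,110],0,30],[[16,-235,110],0,30]]}}

```text
time: 31.0
position: [0.516, -0.002, 0.1204]
orientation: [0.001, 0.569, 0.822, 0.0]
ft_force: [0.6, 0.6, -0.6]
opening: 0.0363
```

{"fn": "carry_out", "kwargs": {"deltas": [[[2,-40,0],0,30],[[4,-80,0],0,30],[[6,-120,0],0,30],[[6,-129.5,-20],0,30],[[6,-129.5,-50],0,30],[[6,-129.5,-50],0,30],[[6,-129.5,-50],0,30],[[6,-129.5,-50],0,30]]}}

```text
time: 31.67
position: [0.5224, -0.1295, 0.0706]
orientation: [0.0, 0.569, 0.822, 0.0]
ft_force: [-0.9, 0.2, 0.7]
opening: 0.0364
```

{"fn": "carry_out", "kwargs": {"deltas": [[[0,0,0],0,30],[[0,0,0],0,30],[[0,0,0],0,30]]}}

```text
time: 31.92
position: [0.5226, -0.1294, 0.0704]
orientation: [0.001, 0.569, 0.822, 0.0]
ft_force: [-0.7, 0.9, -1.2]
opening: 0.0366
```

Run:
```python
from h import *
c=cam('wrist');print(tool());save(c,'w15.png')
P=tool()[0]
for a,u,v in blobs(c,'terra',300): print(a,u,v,(onz(c,u,v,P[2]+.0155)-P).round(4))
```

```text
(array([ 0.5224, -0.1295,  0.0701]), np.float64(110.6), 0.0365)
830 313.5 300.5 [-0.0066  0.0171  0.0155]
4914 313.9 346.0 [ 0.0002 -0.0004  0.0155]
```

{"fn": "carry_out", "kwargs": {"deltas": [[[0,0,-12],0,30],[[0,0,-22],0,30],[[0,0,-27],0,30],[[0,0,-30.5],0,30],[[0,0,-30.5],0,30],[[0,0,-30.5],0,30]]}}

```text
time: 32.47
position: [0.5216, -0.1297, 0.0388]
orientation: [-0.0, 0.569, 0.822, -0.0]
ft_force: [-2.1, 0.1, 1.9]
opening: 0.036
```

{"fn": "carry_out", "kwargs": {"deltas": [[[0,0,0],0,48],[[0,0,0],0,55],[[0,0,0],0,55],[[0,0,10],0,55],[[0,0,45],0,55],[[0,0,80],0,55],[[5,40,90],0,60],[[10,80,90],0,60]]}}

```text
time: 33.13
position: [0.5342, -0.0507, 0.133]
orientation: [0.003, 0.571, 0.821, 0.002]
ft_force: [0.9, 1.1, -0.6]
opening: 0.0517
```

{"fn": "carry_out", "kwargs": {"deltas": [[[10,38,0],0,60],[[20,76,0],0,60],[[30,114,0],0,60],[[40,152,0],0,60],[[50,190,0],0,60],[[53,201,-20],0,60],[[53,201,-40],0,60],[[53,201,-40],0,60]]}}

```text
time: 33.8
position: [0.583, 0.152, 0.0859]
orientation: [-0.002, 0.569, 0.823, -0.002]
ft_force: [-0.5, -1.2, -0.2]
opening: 0.0513
```

{"fn": "carry_out", "kwargs": {"deltas": [[[0,0,0],0,60],[[0,0,0],0,60],[[0,0,0],0,60],[[0,0,0],0,60]]}}

```text
time: 34.13
position: [0.5856, 0.1507, 0.0902]
orientation: [0.001, 0.57, 0.822, 0.001]
ft_force: [-0.2, -0.7, -0.1]
opening: 0.0517
```

Run:
```python
from h import *
c=cam('wrist');print(tool());save(c,'w16.png')
for k in('blue','green','purple'):
  for a,u,v in blobs(c,k,100):print(k,a,u,v,onz(c,u,v,.026).round(4))
```

```text
(array([0.5855, 0.1507, 0.0899]), np.float64(110.5), 0.0516)
blue 3025 377.3 107.0 [0.5851 0.2419 0.026 ]
purple 3535 179.9 210.0 [0.5063 0.1562 0.026 ]
```

Run:
```python
from h import *
s=cam('scene');save(s,'scene16.png')
for n in('scene','side'):
  c=cam(n)
  for a,u,v in blobs(c,'green',15):print(n,a,u,v,onz(c,u,v,.026).round(4))
```

```text
scene 99 266.1 253.7 [0.5849 0.1527 0.026 ]
side 18 347.5 238.2 [0.584  0.1252 0.026 ]
```

View pics/w16.png

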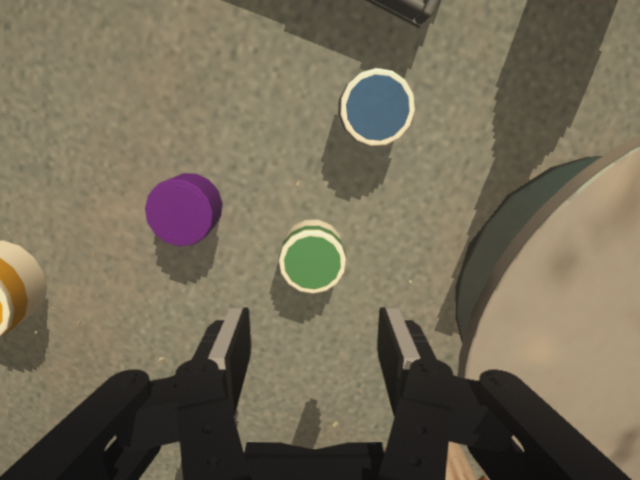

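The wrist view shows green at (313,262), where it was expected. My mask had just missed its hue. The lidded pan comes in from the right at (465,330), so I'm checking clearance to it.

```bash
sed -i "s/((55,50,40)/((48,50,40)/" h.py
python3 - <<'E'
from h import *
c=cam('wrist');P=np.array(tool()[0]);print(P,onz(c,313,262,.026))
s=cam('scene')
for z in(.05,.08,.1): q=onz(c,467,345,z)[:2]-P[:2];print(z,q@Y,q@X,onz(c,467,345,z))
E
```

```text
[0.585  0.151  0.0891] [0.58328856 0.15400698 0.026     ]
0.05 0.08213921262001284 0.035649097553512074 [0.67443324 0.14682856 0.05      ]
0.08 0.06857591227576207 0.016504824638089742 [0.6549602  0.15991021 0.08      ]
0.1 0.05953371204626168 0.0037419760278081947 [0.64197818 0.16863131 0.1       ]
```

{"fn": "carry_out", "kwargs": {"deltas": [[[-1,2.5,-30],0,60],[[-1,2.5,-60],0,60],[[-1,2.5,-74],0,60],[[-1,2.5,-79],0,60],[[-1,2.5,-79],0,60],[[-1,2.5,-79],0,60],[[-1,2.5,-79],0,60]]}}

```text
time: 35.02
position: [0.5849, 0.154, 0.0111]
orientation: [0.001, 0.569, 0.822, 0.001]
ft_force: [0.1, -0.1, -0.0]
opening: 0.0515
```

{"fn": "carry_out", "kwargs": {"deltas": [[[0,0,0],0,35],[[0,0,0],0,30],[[0,0,0],0,30],[[0,0,0],0,30],[[0,0,0],0,30],[[0,0,0],0,30]]}}

```text
time: 35.52
position: [0.5848, 0.1539, 0.0113]
orientation: [0.001, 0.569, 0.822, 0.001]
ft_force: [-0.0, -0.5, 5.0]
opening: 0.0361
```

{"fn": "carry_out", "kwargs": {"deltas": [[[0,0,40],0,30],[[-10,0,80],0,30],[[-25,-32,100],0,30],[[-40,-68,110],0,30],[[-50,-106,110],0,30],[[-54,-146,110],0,30],[[-50,-186,110],0,30],[[-36,-222,110],0,30]]}}

```text
time: 36.18
position: [0.5463, -0.0702, 0.1212]
orientation: [0.0, 0.569, 0.822, 0.0]
ft_force: [2.5, 0.5, -0.5]
opening: 0.036
```

{"fn": "carry_out", "kwargs": {"deltas": [[[30,-16,0],0,30],[[65,-16,0],0,30],[[93.5,-16,0],0,30],[[93.5,-16,-20],0,30],[[93.5,-16,-50],0,30],[[93.5,-16,-50],0,30],[[93.5,-16,-50],0,30],[[93.5,-16,-50],0,30]]}}

```text
time: 36.85
position: [0.6417, -0.0843, 0.0713]
orientation: [0.0, 0.569, 0.822, 0.0]
ft_force: [0.3, -1.2, 0.1]
opening: 0.0363
```

{"fn": "carry_out", "kwargs": {"deltas": [[[0,0,0],0,30],[[0,0,0],0,30],[[0,0,0],0,30]]}}

```text
time: 37.1
position: [0.642, -0.0843, 0.0713]
orientation: [0.001, 0.569, 0.822, 0.0]
ft_force: [0.6, 0.1, -0.2]
opening: 0.0367
```

Run:
```python
from h import *
c=cam('wrist');print(tool());save(c,'w17.png')
P=tool()[0]
for a,u,v in blobs(c,'green',300): print(a,u,v,(onz(c,u,v,P[2]+.015)-P).round(4))
```

```text
(array([ 0.6418, -0.0843,  0.0709]), np.float64(110.6), 0.036)
433 319.7 296.4 [-0.005  0.019  0.015]
4652 313.9 343.8 [-0.0001  0.      0.015 ]
```

{"fn": "carry_out", "kwargs": {"deltas": [[[0.5,0,-12],0,30],[[0.5,0,-22],0,30],[[0.5,0,-27],0,30],[[0.5,0,-30.5],0,30],[[0.5,0,-30.5],0,30],[[0.5,0,-30.5],0,30]]}}

```text
time: 37.65
position: [0.6417, -0.0843, 0.0394]
orientation: [-0.0, 0.569, 0.822, -0.0]
ft_force: [-2.6, -0.3, 2.3]
opening: 0.0361
```

{"fn": "carry_out", "kwargs": {"deltas": [[[0,0,0],0,48],[[0,0,0],0,55],[[0,0,0],0,55],[[0,0,10],0,55],[[0,0,45],0,55],[[0,0,80],0,55],[[-35,0,90],0,60],[[-70,0,90],0,60]]}}

```text
time: 38.32
position: [0.5749, -0.0846, 0.1333]
orientation: [0.004, 0.569, 0.822, 0.002]
ft_force: [-0.7, -0.9, -0.2]
opening: 0.0508
```

{"fn": "carry_out", "kwargs": {"deltas": [[[-20,30,0],0,60],[[-30,68,0],0,60],[[-32,108,0],0,60],[[-30,148,0],0,60],[[-20,186,0],0,60],[[-5,224,0],0,60],[[5,262,0],0,60],[[13,300,0],0,60]]}}

```text
time: 38.98
position: [0.5856, 0.2179, 0.1303]
orientation: [0.0, 0.569, 0.822, 0.001]
ft_force: [0.5, -1.2, 0.5]
opening: 0.051
```

{"fn": "carry_out", "kwargs": {"deltas": [[[0,24,-20],0,60],[[0,24,-40],0,60],[[0,24,-40],0,60],[[0,24,-40],0,60],[[0,24,-40],0,60],[[0,24,-40],0,60]]}}

```text
time: 39.48
position: [0.5857, 0.2391, 0.0909]
orientation: [0.001, 0.57, 0.822, 0.001]
ft_force: [-0.0, -0.3, -0.1]
opening: 0.0511
```

Run:
```python
from h import *
c=cam('wrist');print(tool());save(c,'w18.png')
for k in('blue','purple'):
  for a,u,v in blobs(c,k,100):print(k,a,u,v,onz(c,u,v,.026).round(4))
d=cam('side')
for a,u,v in blobs(d,'green',25):
  if u<450:print('side g',a,u,v,onz(d,u,v,.054).round(4))
```

```text
(array([0.5857, 0.2391, 0.0909]), np.float64(110.5), 0.0514)
blue 1729 626.8 109.8 [0.7096 0.3795 0.026 ]
blue 2107 315.1 261.8 [0.5852 0.2421 0.026 ]
purple 3160 149.1 335.8 [0.5076 0.1616 0.026 ]
side g 168 378.9 300.5 [ 0.642  -0.0867  0.054 ]
side g 43 377.8 309.7 [ 0.6392 -0.1088  0.054 ]
side g 28 216.2 382.1 [ 0.392  -0.2671  0.054 ]
```

Green is seated. Grasping blue.

{"fn": "carry_out", "kwargs": {"deltas": [[[0.5,3,-30],0,60],[[0.5,3,-60],0,60],[[0.5,3,-75],0,60],[[0.5,3,-80],0,60],[[0.5,3,-80],0,60],[[0.5,3,-80],0,60],[[0.5,3,-80],0,60]]}}

```text
time: 40.17
position: [0.5865, 0.2429, 0.0109]
orientation: [0.001, 0.57, 0.822, 0.001]
ft_force: [0.3, -0.6, 0.3]
opening: 0.0516
```

{"fn": "carry_out", "kwargs": {"deltas": [[[0,0,0],0,35],[[0,0,0],0,30],[[0,0,0],0,30],[[0,0,0],0,30],[[0,0,0],0,30],[[0,0,0],0,30]]}}

```text
time: 40.67
position: [0.5863, 0.243, 0.011]
orientation: [0.001, 0.569, 0.822, 0.001]
ft_force: [-0.2, -1.5, 6.3]
opening: 0.0363
```

{"fn": "carry_out", "kwargs": {"deltas": [[[0,0,40],0,30],[[-10,0,80],0,30],[[-25,-32,100],0,30],[[-35,-70,110],0,30],[[-40,-110,110],0,30],[[-45,-150,110],0,30],[[-45,-190,110],0,30],[[-45,-230,110],0,30]]}}

```text
time: 41.33
position: [0.5402, 0.0111, 0.1206]
orientation: [0.001, 0.569, 0.822, 0.001]
ft_force: [1.5, -0.3, -0.1]
opening: 0.0364
```

{"fn": "carry_out", "kwargs": {"deltas": [[[0,-40,0],0,30],[[10,-75,0],0,30],[[25,-105,0],0,30],[[41.5,-120,0],0,30],[[41.5,-120,-25],0,30],[[41.5,-120,-45],0,30],[[41.5,-120,-45],0,30],[[41.5,-120,-45],0,30]]}}

```text
time: 42.0
position: [0.5812, -0.1072, 0.0742]
orientation: [-0.001, 0.569, 0.822, -0.0]
ft_force: [0.2, -0.5, -0.9]
opening: 0.0361
```

{"fn": "carry_out", "kwargs": {"deltas": [[[0,0,0],0,30],[[0,0,0],0,30],[[0,0,0],0,30],[[0,0,0],0,30]]}}

```text
time: 42.33
position: [0.5824, -0.1071, 0.0753]
orientation: [0.001, 0.569, 0.822, 0.0]
ft_force: [-0.6, 0.3, -0.3]
opening: 0.0361
```

Run:
```python
from h import *
c=cam('wrist');print(tool());save(c,'w19.png')
P=tool()[0]
for a,u,v in blobs(c,'blue',300): print(a,u,v,(onz(c,u,v,P[2]+.015)-P).round(4))
```

```text
(array([ 0.5823, -0.1072,  0.0751]), np.float64(110.6), 0.0366)
4558 313.7 344.9 [-0.     -0.0003  0.015 ]
```

{"fn": "carry_out", "kwargs": {"deltas": [[[0,0.5,-12],0,30],[[0,0.5,-24],0,30],[[0,0.5,-31],0,30],[[0,0.5,-35],0,30],[[0,0.5,-35],0,30],[[0,0.5,-35],0,30]]}}

```text
time: 42.88
position: [0.5821, -0.1068, 0.0395]
orientation: [0.0, 0.569, 0.822, 0.0]
ft_force: [0.1, -0.2, -0.6]
opening: 0.0359
```

{"fn": "carry_out", "kwargs": {"deltas": [[[0,0,0],0,46],[[0,0,0],0,50],[[0,0,0],0,50],[[0,0,10],0,50],[[0,0,45],0,50],[[0,0,85],0,50],[[8,-22,120],0,50],[[21,-56,160],0,50]]}}

```text
time: 43.55
position: [0.5997, -0.1539, 0.1936]
orientation: [0.001, 0.568, 0.823, 0.0]
ft_force: [2.3, -1.1, -0.2]
opening: 0.0426
```

{"fn": "carry_out", "kwargs": {"deltas": [[[0,0,0],0,50],[[0,0,0],0,50],[[0,0,0],0,50],[[0,0,0],0,50],[[0,0,0],0,50],[[0,0,0],0,50]]}}

```text
time: 44.05
position: [0.5992, -0.154, 0.1888]
orientation: [-0.001, 0.569, 0.822, -0.0]
ft_force: [0.4, -0.8, 0.6]
opening: 0.0423
```

Run:
```python
from h import *
c=cam('wrist');print(tool());save(c,'w20.png')
for k in('blue','terra','green','yellow'):
  for a,u,v in blobs(c,k,400):
    q=onz(c,u,v,.054)[:2];i=np.argmin([np.hypot(*(q-p)) for p in PK]);print(k,a,u,v,i,'off mm',((q-PK[i])*1e3).round(1))
print('black exp px',proj(c,[*PK[3],.054]))
s=cam('scene');print(spot(s,.05),spot(cam('side'),.05))
for cc,n in((s,'scene'),):
  h=cv2.cvtColor(cc['pixels'],cv2.COLOR_RGB2HSV);save(cc,'scene20.png')
```

```text
(array([ 0.5993, -0.1541,  0.1889]), np.float64(110.6), 0.0428)
blue 781 315.1 160.8 1 off mm [-1.3  1.4]
terra 2971 610.9 157.7 2 off mm [137.1  59.1]
terra 1589 222.6 165.0 0 off mm [-0.9 -1.2]
green 1443 406.4 163.6 2 off mm [-1.1 -0.5]
yellow 1298 400.5 249.7 5 off mm [-1.5  0.2]
black exp px [230.25274023 250.83633896]
[(106, array([195.6, 341.7]), array([0.4366, 0.354 ]), np.float64(-0.5159), np.float64(0.0255))] []
```

View pics/w20.png

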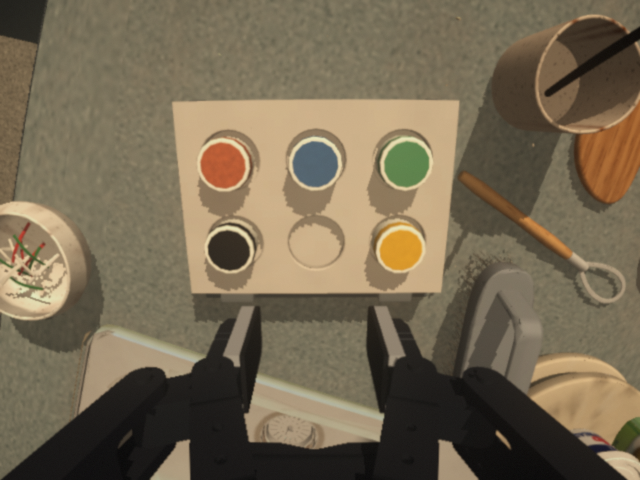

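The wrist view shows terracotta (223,165), blue (315,161), green (406,164), black (230,247) and yellow (400,250) upright in their pockets, with the cup and the tie bowl in place. The only red blob left in the scene picture is the wedge's spot in the tray, so the red button is absent.

Run:
```python
from station import robot
print(robot.sign_off(), robot.sense()['time'])
```

```text
the job is handed in; nothing more can be done
the job is handed in; nothing more can be done
```

I drew the wedge out in roughly 8–9 mm tugs, pausing at about -7, -32 and -57 mm, until it was clear and the slab lay level. I then laid the wedge in the tray and put the five buttons that were there into separate pockets: terracotta 0, blue 1, green 2, black 3 and yellow 5. The job was handed in after about 44 s of robot time, and the hand-in gave no verdict.

**Last checks:**
- **Buttons:** In the final wrist view, terracotta, blue, green and yellow measured within 2 mm of their pocket centres. Black was judged by eye at about 2 mm off, because my automatic fit failed on it. They look flat and seated, but I did not measure tilt or height directly.
- **Wedge:** Its red spot had not moved since I laid it in the tray. The spot puts its middle within about 5 mm of the tray centre.
- **Slab:** It looked level, but I did not measure its angle directly.
- **Leave-alone items:** The cup and tie bowl stood in place in the last picture. I did not look at the spray bottle again at the end; it had not moved when its blue was last measured, partway through.

**Problems on the way:**
- The first black grasp was about 8 mm off centre, so I set the button down and gripped it again.
- My colour mask missed green once; the picture showed it where expected.
- I saw no knocked button and no grip slip. Red was absent, and purple and the large yellow were left alone.
- I viewed 15 pictures, one over the budget.

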